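# Pack the seed-counting kit

## Task

Pack the seed-counting kit into the steel tray: seat the small Petri dish, the tally counter, the small amber dropper bottle (upright) and the hand lens each fully down in the grey nest shaped for it, lowering each one in rather than dropping it. The large Petri dish and the large amber bottle only look like kit parts: leave them standing where they are.

Things in the scene. Friction and masses are not known exactly. Their poses are not given: they have to be found in the camera images.
- small_dish: the SMALL round clear Petri dish with dark seeds in it, 55 mm across, 12 mm high, open side up. Origin: centre of its underside, z up. Grip it across its rim.
- counter: hand tally counter on its back, 50 x 72 mm: round body 45 mm across, 21 mm high, centred at (-2, -8) mm; flat loop to y = 36 mm, 9 to 11 mm high; crown at y = -36 mm; stiff lever at x = 25 mm (y -25 to 1, 5 to 15 mm high). Across x at y = -8 it is 50 mm wide (x -25 to 25). Origin: centre of its outline on the underside, z up.
- dropper_bottle: the SMALL amber dropper bottle, 27 mm across and 64 mm tall, standing; its sides are straight up to about 40 mm. Origin: centre of its underside, z up.
- lens: hand lens lying flat, 143 mm long along its y: ring 50 mm across and 14 mm high centred at y = 46 mm; dark handle 13.6 mm thick from y = -72 to 6 mm, its axis 7 mm up. Balances when gripped across the handle near y = -3 mm. Origin: centre of its outline on the underside, z up.
- dish_nest: the small dish's nest, one of four grey nests with dark outlines in the steel tray (rim 17 mm high): block 98 (x) x 84 (y) mm, flat seat 14 mm above the origin, ribs 9 mm high leaning outward round its centre (64 mm circle at the foot, 71 at the top), 40 mm gaps at +x and -x for fingers. Origin: centre of its underside, 2 mm above the table.
- counter_nest: the counter's nest in the tray: block 98 (x) x 84 (y) mm, seat 14 mm above the origin, four ribs 12 mm high leaning outward round (-2, -8) mm (54 mm circle at the foot, 64 at the top); 40 mm gaps at +x and -x for fingers, others at +y and -y for loop and crown. With the loop to +y the seated counter's origin and axes match the nest's. Origin: centre of its underside, 2 mm above the table.
- bottle_nest: the dropper bottle's nest in the tray: block 98 (x) x 84 (y) x 20 mm with one round bore at its centre, 37 mm across, with a 5 mm bevel round its mouth; the bore's flat bottom, on which the bottle stands, is 5 mm above the origin. Origin: centre of its underside, 2 mm above the table.
- lens_nest: the lens's nest in the tray: block 62 (x) x 164 (y) mm, seat 14 mm above the origin; ribs 10 mm high lean outward: four round y = 46 mm for the ring (58 mm circle at the foot), two at y = -60 mm for the handle (23 mm apart at the foot, 31 at the top); no ribs from y = -45 to 15 mm. The seated lens's origin and axes match the nest's. Origin: centre of its underside, 2 mm above the table.
- large_dish: the LARGE Petri dish with seeds, looks like the small one but 91 mm across, 14 mm high; it belongs to the bench. Origin: centre of its underside.
- stock_bottle: the LARGE amber stock bottle, 62 mm across and 125 mm tall; it belongs to the bench. Origin: centre of its underside.
Mind the look-alikes: they are no part of the job. What is meant by the small_dish is not green, and is the smaller of those in its own colour.

How it is judged:
By the outcome, as a careful person would: the job done as asked, in the order asked, and still so for the second after the job is handed in, with the robot touching nothing.
It also fails if it takes over 109 s, if anything falls off the work surface, if the arm or the gripper's body presses on something with over 40 N, if the wrist force passes 120 N, or if a joint passes its speed limit or range.

## Robot

A 7-joint arm with a two-finger parallel gripper is mounted at the origin on a cart in front of the work surface, level with it; the furniture and walls round the work are solid. World frame = base frame: x ahead of the robot, y to its left, z up, the work surface at z = 0. Lengths are in m, angles in rad, forces in N, time in s.
With the tool pointing down it reaches from about 0.35 to 0.775 m from the base axis. Payload 3.1 kg.
Tool frame: the origin (TCP) lies between the finger pads; the fingertips stand 8 mm ahead of it and the grasp point (between the pads) lies 11 mm behind it; z points along the fingers, y is the line along which they close (so a half turn about z gives the same grasp; the last joint's range is limited). The gripper opens to 85 mm and grips with 20 to 120 N. Pads are 22 mm wide; open, the fingers measure 114 mm over their backs; the gripper's body (76 mm by 85 mm) begins 54 mm behind the grasp point. The pads swing forward as they close: fully open they stand 13 mm farther back than shut.
Start: joints at [1.091, 0.311, 0.014, 1.512, -0.004, 1.319, -0.027], TCP at [0.233, -0.498, 0.239] pointing down, gripper open.
Joint ranges: [-2.7, 2.7], [-0.3, 1.91], [-1.27, 1.3], [0.12, 2.57], [-1.44, 4.58], [0.2, 2.03], [-3.05, 3.05]. Speed limits (rad/s): [2.79, 2.79, 3.14, 3.14, 3.14, 3.14, 3.14].

## Interface

Orientations are given as a rotation vector (axis times angle).
In Python, from plant import telemetry, eyes, env gives the robot as it stands.
- The arm moves only by the tool jog_arm, never from a script. Its argument "plan" is a list of rows, each an object with "delta_pos": the shift along the tool's x, y, z in units of 0.05 m (1.0 is 0.05 m), a list of three; "delta_rot": the turn, a rotation vector about the tool's x, y, z in units of 0.1 rad (1.0 is 0.1 rad), a list of three; "jaw": the opening, from 0 (shut) to 1 (fully open). A call has 1 to 10 rows; each row shifts and turns the commanded pose from where the row before left it, along the tool's axes as they then stand; what a row does not reach is not made up. A row lasts 1/10 s, in which the tool goes at most 50 mm and 8.59 degrees, less where a joint would pass 70% of its speed; a pose out of reach is approached as far as the arm can. A call with a number of a shift or a turn outside -1 to 1 is refused whole. A call with a gripper value outside its range is refused whole. The fingers move at their own pace and stop on an object; "squeeze" is the grip in N (left out, the last holds). Time passes only in rows, so rows that do not move let the fingers close. It gives the time, the measured TCP pose, the force, the opening and the grip force at its end, in the units of the state.
- telemetry.read_state(): the state, without advancing time (a new reading comes with each control period).
- eyes.read_camera(name): name is "scene" or "top" or "wrist"; returns (picture, depth): 480x640x3 uint8, red, green, blue; 480x640 float32, m along the optical axis (not along the pixel's ray), 0 where there is no reading.
- eyes.camera_params(name): a dict with "intrinsics" (3x3 intrinsics, pixels), "view" (4x4, takes a point from world to camera coordinates). Camera axes: x right, y down, z forward; pixel columns grow to the right and rows downward; lengths in m; the calibration is good to about 2 mm. A picture is of the moment at which its call begins: read the wrist's pose just before it. camera_params takes no time and is no camera call; for the wrist camera it gives the pose at the moment of the call.
- env.hand_in(): hands the job in; it is judged then, once.
Trained networks look in the newest picture that a camera, given by its name, has taken for a name from the list of things; names that differ only in an ending like _2 or _b are one class to them, and where a whole thing is asked for, a point or a joint stands for the part that bears it (a point fixed in the world has none). Each returns a list of dicts, best first, with "conf" (0 to 1); they miss things now and then, are a little off and sometimes report something else, mostly with a low value. They report only what shows in the picture. A call takes as long as a camera call. They do not tell look-alikes from the thing itself.
- eyes.outline_of(camera, query): "pixels" (480x640 bool, what is visible of it) and "pixel" ([column, row] in pixels, amid what is visible of it).
- eyes.place_of(camera, query): "pixel" ([column, row] in pixels: a listed point, or the origin of a listed thing).
The state is a dict: "time_s": time; "joints": joint angles; "qvel": joint speeds; "tau": joint torques, N m; "ee_pos": TCP position; "tool_rot": TCP orientation; "ft_force": force on the tool from outside, world axes, zero at the start; "torque": the same for the moment, N m; "grip_width": finger opening in m; "grasp_force": force on a finger pad.
Only numpy, scipy, OpenCV 4.12 (cv2) and the standard library are available. Lean on these libraries where they do the work, as an engineer would, in place of code of your own. Each camera call takes 0.05 s, during which the arm holds its last target. There are 200 camera calls.

## Working session

There is one attempt and no reset: what is moved stays moved. The work goes in short steps, Python scripts to look and compute and a tool call to move; the robot and the scene stay as the last step left them, time stands still between calls to the robot, and variables do not carry over. Pictures are saved under pics/ and viewed, at most 14 in all, crops included, and the job is handed in when it is done.

Besides the shell and the picture viewer there is one more tool, called after "Call:" as name(argument=value, ...) on one line, values as JSON. jog_arm: Moves the arm, as the interface text tells. Shifts and turns lie within -1 to 1; 1 stands for 0.05 m of shift or 0.1 rad of turn. Its arguments: {"type":"object","properties":{"plan":{"type":"array"},"squeeze":{"type":"number"}},"required":["plan"]}

```bash
ls; mkdir -p pics
python3 - <<'E'
from plant import telemetry, eyes, env
import cv2,numpy as np
s=telemetry.read_state();print({k:np.round(v,3) for k,v in s.items()})
for n in ("top","scene"):
    p,d=eyes.read_camera(n);cv2.imwrite(f"pics/{n}0.png",p[:,:,::-1]);np.savez(f"pics/{n}0.npz",p=p,d=d)
    c=eyes.camera_params(n);print(n,np.round(c["intrinsics"],1).tolist(),np.round(c["view"],4).tolist())
    K,V=np.array(c["intrinsics"]),np.array(c["view"])
    for q in "small_dish counter dropper_bottle lens dish_nest counter_nest bottle_nest lens_nest large_dish stock_bottle".split():
        for r in eyes.place_of(n,q)[:3]:
            u,v=r["pixel"];z=d[int(v),int(u)]
            w=np.linalg.inv(V)@np.append(np.linalg.inv(K)@[u,v,1]*z,1)
            print(n,q,round(r["conf"],2),np.round([u,v]),np.round(w[:3],3))
E
```

```text
pics
{'time_s': np.float64(0.0), 'joints': array([ 1.091,  0.312,  0.014,  1.513, -0.004,  1.319, -0.027]), 'qvel': array([ 0.001, -0.001,  0.   , -0.001, -0.   , -0.002, -0.002]), 'tau': array([ 0.0000e+00, -3.7991e+01,  1.4600e-01, -2.3059e+01,  1.2000e-02,
        1.4000e-02,  0.0000e+00]), 'ee_pos': array([ 0.233, -0.497,  0.238]), 'tool_rot': array([-3.064e+00, -6.820e-01,  1.000e-03]), 'ft_force': array([-0.002, -0.347, -0.101]), 'torque': array([ 0.039, -0.007, -0.051]), 'grasp_force': np.float64(0.0), 'grip_width': np.float64(0.085)}
top [[591.9, 0.0, 320.4], [0.0, 591.9, 250.0], [0.0, 0.0, 1.0]] [[-0.0142, -0.9999, 0.007, -0.0091], [-0.9964, 0.0135, -0.084, 0.4901], [0.0839, -0.0082, -0.9964, 1.2318], [0.0, 0.0, 0.0, 1.0]]
top small_dish 0.95 [171. 355.] [0.273 0.302 0.006]
top small_dish 0.82 [163. 229.] [ 0.541  0.323 -0.001]
top small_dish 0.6 [173. 281.] [0.43  0.299 0.006]
top counter 0.73 [330. 151.] [ 0.703 -0.04   0.021]
top counter 0.33 [421. 254.] [ 0.478 -0.229  0.024]
top dropper_bottle 0.58 [247. 275.] [0.437 0.135 0.069]
top lens 0.57 [289. 212.] [0.572 0.049 0
[... 828 characters left out ...]
30.] [ 0.687 -0.024  0.007]
scene dropper_bottle 0.83 [302. 286.] [0.422 0.14  0.011]
scene dropper_bottle 0.6 [245. 310.] [0.434 0.288 0.005]
scene lens 0.67 [298. 252.] [0.571 0.051 0.007]
scene dish_nest 0.87 [395. 233.] [ 0.465 -0.217  0.017]
scene dish_nest 0.52 [298. 255.] [ 0.573  0.049 -0.004]
scene counter_nest 0.69 [419. 246.] [ 0.374 -0.215  0.014]
scene counter_nest 0.22 [300. 228.] [ 0.681 -0.033  0.011]
scene bottle_nest 0.91 [377. 223.] [ 0.539 -0.215  0.022]
scene lens_nest 0.89 [426. 230.] [ 0.421 -0.298  0.016]
scene large_dish 0.98 [355. 261.] [ 0.44  -0.043  0.001]
scene large_dish 0.58 [303. 283.] [0.425 0.136 0.015]
scene stock_bottle 0.6 [249. 274.] [0.536 0.219 0.023]
```

Run:
```python
import cv2
a=cv2.imread("pics/top0.png");cv2.imwrite("pics/c1.png",cv2.resize(a[100:400,120:520],(800,600),interpolation=cv2.INTER_CUBIC))
```

```text
(no output)
```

View pics/c1.png

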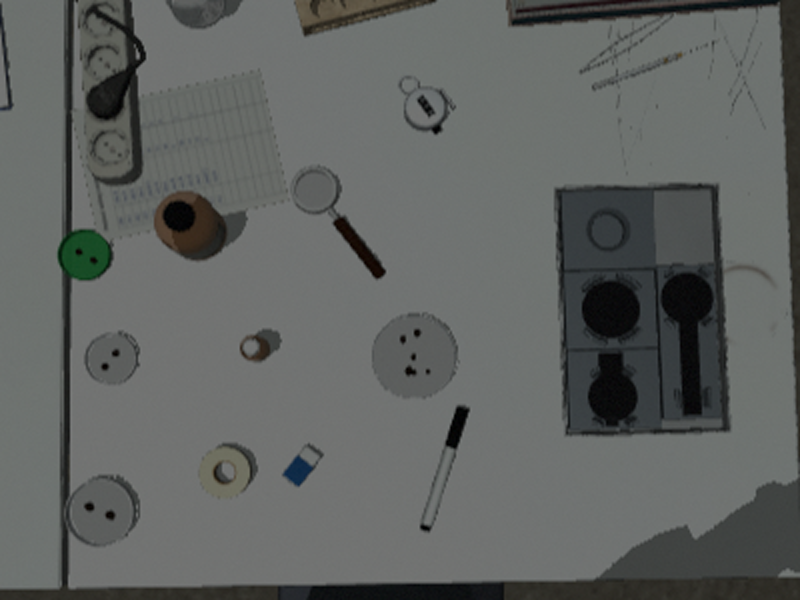

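View pics/scene0.png

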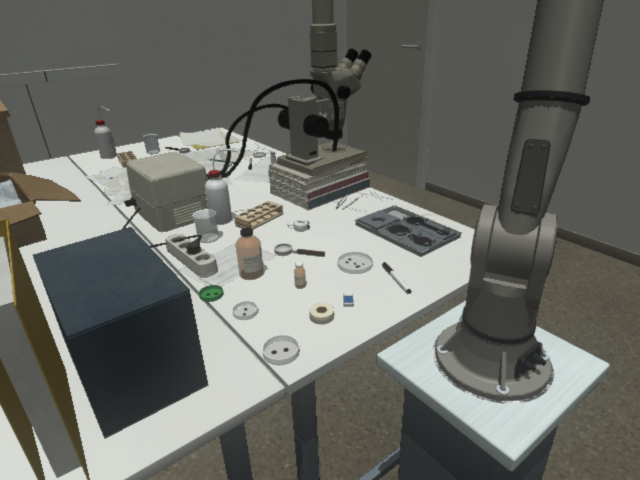

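The top crop shows these positions (crop pixels):
- **Small dish:** (112,358). The decoys are a larger clear dish at (102,511), a green one at (85,254) and the large dish at (415,355).
- **Counter:** (426,107), with its loop to the upper left.
- **Dropper bottle:** (255,347).
- **Lens:** ring at (316,190), handle running to (380,273).
- **Nests:** bottle (607,230), dish (610,308), counter (612,395) and lens (688,340). The loop and ring sides of the nests point up, along world +x.

```bash
cat > h.py <<'E'
from plant import telemetry, eyes, env
import cv2,numpy as np
from scipy.spatial.transform import Rotation as R
def ray(n,uv,z,c=None):
    "pixels Nx2 -> world xy on plane height z"
    c=c or eyes.camera_params(n);K,V=np.array(c["intrinsics"]),np.array(c["view"])
    uv=np.atleast_2d(uv).astype(float);C=-V[:3,:3].T@V[:3,3]
    d=np.c_[uv,np.ones(len(uv))]@np.linalg.inv(K).T@V[:3,:3]
    return (C+d*((z-C[2])/d[:,2])[:,None])[:,:2]
def contour(m):
    cs,_=cv2.findContours(m.astype(np.uint8),cv2.RETR_EXTERNAL,cv2.CHAIN_APPROX_NONE)
    return max(cs,key=cv2.contourArea)[:,0,:]
def info(n,q,z,k=3):
    c=eyes.camera_params(n)
    for r in eyes.outline_of(n,q)[:k]:
        p=ray(n,contour(r["pixels"]),z,c).astype(np.float32)*1000
        (cx,cy),rad=cv2.minEnclosingCircle(p);b=cv2.minAreaRect(p)
        print(q,round(r["conf"],2),np.round(r["pixel"]),"circ",np.round([cx,cy,rad],1),"rect",np.round(b[0],1),np.round(b[1],1),round(b[2],1))
def go(x,y,z,yaw=None,n=10):
    "yaw deg: world direction of tool x (tool down). Prints per-row units"
    s=telemetry.read_state();r=R.from_rotvec(s["tool_rot"]);p=s["ee_pos"]
    m=r.as_matrix();y0=np.degrees(np.arctan2(m[1,0],m[0,0]))
    yaw=y0 if yaw is None else yaw
    t=np.radians(yaw);M=np.array([[np.cos(t),np.sin(t),0],[np.sin(t),-np.cos(t),0],[0,0,-1]])
    rv=(r.inv()*R.from_matrix(M)).as_rotvec()
    dp=m.T@(np.array([x,y,z])-p)
    print("t",round(s["time_s"],2),"pos",np.round(p,4),"yaw",round(y0,2),"total pos units(tool)",np.round(dp/.05,3),"rot units",np.round(rv/.1,3))
    # rows: rotation shared, translation re-expressed each row
    for i in range(n):
        mi=(r*R.from_rotvec(rv*i/n)).as_matrix()
        print(np.round(mi.T@(np.array([x,y,z])-p)/n/.05,2).tolist(),np.round(rv/n/.1,2).tolist())
E
python3 - <<'E'
from h import *
p,d=eyes.read_camera("top")
for q,z in dict(small_dish=.012,counter=.015,dropper_bottle=.03,lens=.01,dish_nest=.016,counter_nest=.016,bottle_nest=.022,lens_nest=.016,large_dish=.014,stock_bottle=.06).items(): info("top",q,z)
p,d=eyes.read_camera("wrist");cv2.imwrite("pics/w0.png",p[:,:,::-1]);V=np.array(eyes.camera_params("wrist")["view"])
print("wristcam at",-V[:3,:3].T@V[:3,3],V[2,:3],eyes.camera_params("wrist")["intrinsics"])
go(.43,-.22,.3,0)
E
```

```text
small_dish 0.97 [172. 278.] circ [432.5 292.8  29.8] rect [434.2 292.9] [59.3 52.9] 89.2
small_dish 0.76 [169. 354.] circ [273.3 302.3  37. ] rect [274.1 302.4] [70.8 71.2] 0.3
small_dish 0.74 [160. 228.] circ [544.7 321.3  29.3] rect [545.5 321.4] [55.7 53.7] 89.2
counter 0.77 [331. 152.] circ [697.7 -46.   26.4] rect [698.4 -43.6] [45.7 48.5] 70.5
dropper_bottle 0.49 [246. 273.] circ [442.8 138.5  16. ] rect [441.8 138.5] [29.4 27.2] 89.2
lens 0.72 [424. 216.] circ [ 565.4 -238.6   64. ] rect [ 564.3 -237.7] [ 88.5 101.8] 0.7
lens 0.64 [280. 199.] circ [611.5  73.9  27.4] rect [612.9  76.8] [45.2 47.9] 89.3
dish_nest 0.62 [422. 253.] circ [ 479.7 -236.8   61.9] rect [ 478.8 -236.8] [100.2  85.3] 89.2
counter_nest 0.7 [424. 214.] circ [ 563.5 -236.1   64.5] rect [ 564.6 -237.2] [104.2  86.3] 89.3
counter_nest 0.64 [426. 293.] circ [ 394.7 -237.6   62.1] rect [ 395.5 -237.1] [ 85.9 100.9] 0.9
bottle_nest 0.8 [425. 215.] circ [ 562.6 -236.3   64.1] rect [ 563.8 -235.5] [ 86.9 101.7] 1.4
bottle_nest 0.57 [332. 151.] circ [696.  -44.9  25.8] rect [697.1 -43.3] [43.4 46.2] 70.9
lens_nest
[... 386 characters left out ...]
.46586517  0.37189757] [-0.27617402 -0.12952939 -0.95233925] [[353.74170144   0.         314.09137732]
 [  0.         353.74170144 234.24885954]
 [  0.           0.           1.        ]]
t 1.7 pos [ 0.2332 -0.4981  0.2393] yaw 25.09 total pos units(tool) [ 5.923 -3.368 -1.214] rot units [-0.     0.     4.379]
[0.59, -0.34, -0.12] [-0.0, 0.0, 0.44]
[0.58, -0.36, -0.12] [-0.0, 0.0, 0.44]
[0.56, -0.39, -0.12] [-0.0, 0.0, 0.44]
[0.54, -0.41, -0.12] [-0.0, 0.0, 0.44]
[0.52, -0.43, -0.12] [-0.0, 0.0, 0.44]
[0.51, -0.46, -0.12] [-0.0, 0.0, 0.44]
[0.48, -0.48, -0.12] [-0.0, 0.0, 0.44]
[0.46, -0.5, -0.12] [-0.0, 0.0, 0.44]
[0.44, -0.52, -0.12] [-0.0, 0.0, 0.44]
[0.42, -0.54, -0.12] [-0.0, 0.0, 0.44]
```

View pics/w0.png

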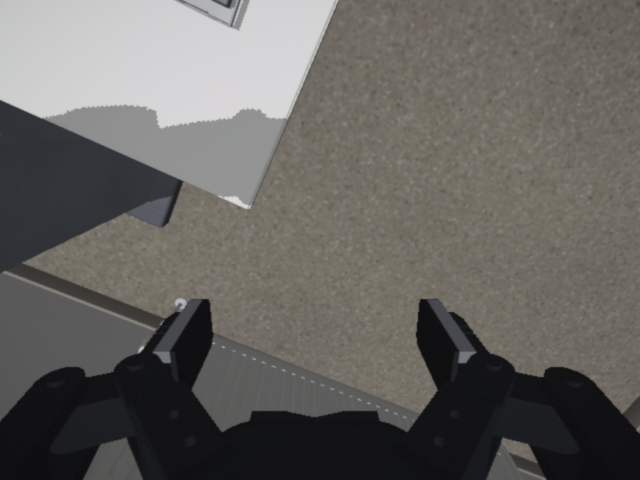

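The wrist picture shows only the fingers, the tray corner at the top (225,10) and the floor. I'm moving above the tray to measure the nests.

Call:
jog_arm(plan=[{"delta_pos": [0.59, -0.34, -0.12], "delta_rot": [0, 0, 0.44], "jaw": 1}, {"delta_pos": [0.58, -0.36, -0.12], "delta_rot": [0, 0, 0.44], "jaw": 1}, {"delta_pos": [0.56, -0.39, -0.12], "delta_rot": [0, 0, 0.44], "jaw": 1}, {"delta_pos": [0.54, -0.41, -0.12], "delta_rot": [0, 0, 0.44], "jaw": 1}, {"delta_pos": [0.52, -0.43, -0.12], "delta_rot": [0, 0, 0.44], "jaw": 1}, {"delta_pos": [0.51, -0.46, -0.12], "delta_rot": [0, 0, 0.44], "jaw": 1}, {"delta_pos": [0.48, -0.48, -0.12], "delta_rot": [0, 0, 0.44], "jaw": 1}, {"delta_pos": [0.46, -0.5, -0.12], "delta_rot": [0, 0, 0.44], "jaw": 1}, {"delta_pos": [0.44, -0.52, -0.12], "delta_rot": [0, 0, 0.44], "jaw": 1}, {"delta_pos": [0.42, -0.54, -0.12], "delta_rot": [0, 0, 0.44], "jaw": 1}])

```text
time_s: 2.7
ee_pos: [0.4305, -0.2191, 0.2998]
tool_rot: [3.141, -0.006, 0.001]
ft_force: [0.2, -0.1, -0.3]
grip_width: 0.0854
grasp_force: 0.0
```

Run:
```python
from h import *
print(np.round(telemetry.read_state()["qvel"],3))
p,d=eyes.read_camera("wrist");cv2.imwrite("pics/w1.png",p[:,:,::-1]);np.savez("pics/w1.npz",p=p,d=d,**eyes.camera_params("wrist"))
for q,z in dict(dish_nest=.016,counter_nest=.016,bottle_nest=.022,lens_nest=.016).items():
    info("wrist",q,z,2)
    print([np.round(ray("wrist",r["pixel"],z)*1000,1).tolist() for r in eyes.place_of("wrist",q)[:2]])
    print([np.round(ray("top",r["pixel"],z)*1000,1).tolist() for r in eyes.place_of("top",q)[:2]])
go(.4325,.293,.2,0)
```

```text
[-0.503  0.078 -0.242 -0.228  0.051  0.154 -1.176]
dish_nest 0.65 [331. 149.] circ [ 482.3 -232.2   62.1] rect [ 482.2 -232.3] [83.5 97.8] 1.4
[[[481.2, -239.0]]]
[[[478.7, -236.8]]]
counter_nest 0.93 [329. 220.] circ [ 392.1 -242.1   62.5] rect [ 391.5 -242.8] [98.5 84.8] 90.0
[[[395.8, -239.8]]]
[[[390.5, -241.2]], [[433.4, 293.3]]]
bottle_nest 0.77 [335.  71.] circ [ 557.5 -242.4   63.1] rect [ 557.3 -242.7] [83.8 97.3] 0.7
[[[553.7, -241.7]]]
[[[560.8, -236.3]]]
lens_nest 0.64 [395. 174.] circ [ 439.1 -323.7   85.9] rect [ 438.9 -324.2] [164.6  63.7] 0.8
[[[442.6, -318.3]]]
[[[434.7, -310.4]]]
t 3.35 pos [ 0.4295 -0.2207  0.2992] yaw -0.19 total pos units(tool) [  0.026 -10.275   1.984] rot units [-0.     0.002 -0.033]
[0.0, -1.03, 0.2] [-0.0, 0.0, -0.0]
[0.0, -1.03, 0.2] [-0.0, 0.0, -0.0]
[0.0, -1.03, 0.2] [-0.0, 0.0, -0.0]
[0.0, -1.03, 0.2] [-0.0, 0.0, -0.0]
[0.0, -1.03, 0.2] [-0.0, 0.0, -0.0]
[0.0, -1.03, 0.2] [-0.0, 0.0, -0.0]
[0.0, -1.03, 0.2] [-0.0, 0.0, -0.0]
[0.0, -1.03, 0.2] [-0.0, 0.0, -0.0]
[0.01, -1.03, 0.2] [-0.0, 0.0, -0.0]
[0.01, -1.03, 0.2] [-0.0, 0.0, -0.0]
```

View pics/w1.png

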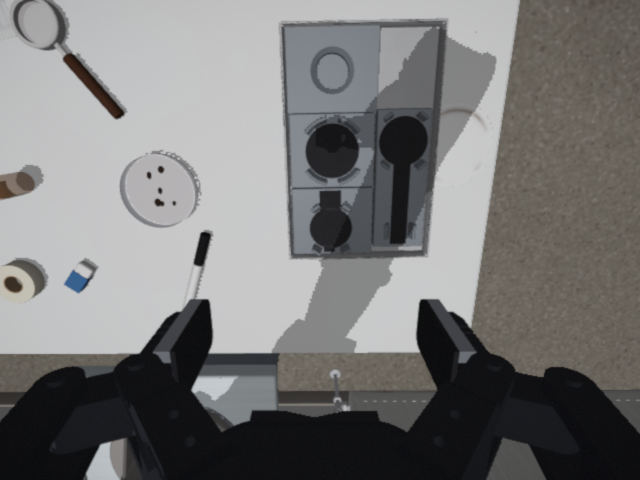

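The wrist picture shows the nests at bottle (332,70), dish (331,150), counter (330,227) and lens ring (404,140). The arm was still settling when it was taken, so I'm retaking it.

Run:
```python
from h import *
for n in ("wrist","top"):
    p,d=eyes.read_camera(n);c=eyes.camera_params(n)
    print(n)
    if n=="wrist": np.savez("pics/w2.npz",p=p,d=d,**c)
    for q,z in dict(dish_nest=.016,counter_nest=.016,bottle_nest=.022,lens_nest=.016).items(): info(n,q,z,2)
    g=p.max(2); m=(g<(45 if n=="wrist" else 30)).astype(np.uint8)
    N,L,S,C=cv2.connectedComponentsWithStats(m)
    for i in range(1,N):
        w=ray(n,C[i],.016,c)[0]
        if S[i,4]>60 and .3<w[0]<.63 and -.4<w[1]<-.17:
            pts=ray(n,contour(L==i),.016,c).astype(np.float32)*1000;b=cv2.minAreaRect(pts)
            print("dark",S[i],np.round(b[0],1),np.round(b[1],1),round(b[2],1),"x",pts[:,0].min(),pts[:,0].max(),"y",pts[:,1].min(),pts[:,1].max())
```

```text
wrist
dish_nest 0.86 [332. 148.] circ [ 475.2 -240.8   62.7] rect [ 475.7 -241.4] [ 83.5 100.3] 1.0
counter_nest 0.87 [328. 217.] circ [ 392.8 -241.8   62.7] rect [ 391.2 -242. ] [86.  97.1] 0.8
bottle_nest 0.94 [334.  68.] circ [ 560.2 -239.6   63.4] rect [ 559.6 -239.1] [99.4 85. ] 89.8
lens_nest 0.7 [396. 172.] circ [ 441.  -320.7   86.6] rect [ 440.9 -321.1] [164.7  63.3] 0.8
dark [ 378  115   48  128 3095] [ 438.8 -325.5] [150.   53.4] 5.3 x 363.97372 513.652 y -348.35513 -294.41782
dark [ 306  123   51   53 2136] [ 476.4 -241.1] [57.3 58.1] 89.8 x 447.28543 505.43732 y -269.73843 -212.39507
dark [ 310  191   40   60 1585] [ 391.  -240.4] [48.  74.7] 89.8 x 353.7025 428.412 y -264.3769 -216.36865
top
dish_nest 0.63 [419. 245.] circ [ 480.9 -236.1   62.4] rect [ 480.3 -237.8] [ 84.4 101.6] 1.6
counter_nest 0.84 [426. 296.] circ [ 394.7 -238.4   62.7] rect [ 392.9 -237.5] [101.3  82.2] 89.2
bottle_nest 0.87 [423. 215.] circ [ 563.6 -236.6   61.9] rect [ 564.8 -235.2] [101.7  83.7] 89.3
lens_nest 0.89 [455. 241.] circ [ 514.1 -308.5   22.2] rect [ 519.2 -306.2] [19.2 44.3] 23.6
dark [ 388  196  116  284 4890] [ 323.8 -226.1] [158.  630.6] 68.2 x 14.676577 601.8801 y -408.73636 -148.29205
```

Call:
jog_arm(plan=[{"delta_pos": [0, -0.6, 0.2], "delta_rot": [0, 0, 0], "jaw": 1}, {"delta_pos": [0, -0.95, 0.2], "delta_rot": [0, 0, 0], "jaw": 1}, {"delta_pos": [0, -0.95, 0.2], "delta_rot": [0, 0, 0], "jaw": 1}, {"delta_pos": [0, -0.95, 0.2], "delta_rot": [0, 0, 0], "jaw": 1}, {"delta_pos": [0, -0.95, 0.2], "delta_rot": [0, 0, 0], "jaw": 1}, {"delta_pos": [0, -0.95, 0.2], "delta_rot": [0, 0, 0], "jaw": 1}, {"delta_pos": [0, -0.95, 0.2], "delta_rot": [0, 0, 0], "jaw": 1}, {"delta_pos": [0, -0.95, 0.2], "delta_rot": [0, 0, 0], "jaw": 1}, {"delta_pos": [0, -0.95, 0.2], "delta_rot": [0, 0, 0], "jaw": 1}, {"delta_pos": [0, -0.95, 0.2], "delta_rot": [0, 0, 0], "jaw": 1}])

```text
time_s: 4.85
ee_pos: [0.4309, 0.239, 0.1992]
tool_rot: [-3.142, 0.004, -0.002]
ft_force: [0.3, -0.7, 0.6]
grip_width: 0.0853
grasp_force: 0.0
```

Call:
jog_arm(plan=[{"delta_pos": [0, -0.6, 0], "delta_rot": [0, 0, 0], "jaw": 1}, {"delta_pos": [0, -0.3, 0], "delta_rot": [0, 0, 0], "jaw": 1}, {"delta_pos": [0, 0, 0], "delta_rot": [0, 0, 0], "jaw": 1}, {"delta_pos": [0, 0, 0], "delta_rot": [0, 0, 0], "jaw": 1}, {"delta_pos": [0, 0, 0], "delta_rot": [0, 0, 0], "jaw": 1}])

```text
time_s: 5.35
ee_pos: [0.4315, 0.2804, 0.1992]
tool_rot: [3.14, -0.007, 0.0]
ft_force: [-0.0, -1.2, 0.5]
grip_width: 0.0852
grasp_force: 0.0
```

```bash
cat >> h.py <<'E'
def circ(n,q,z,near,rlim=60):
    "outline nearest to near (mm) -> lsq circle fit"
    c=eyes.camera_params(n)
    for r in eyes.outline_of(n,q):
        p=ray(n,contour(r["pixels"]),z,c)*1000
        A=np.c_[2*p,np.ones(len(p))];s=np.linalg.lstsq(A,(p**2).sum(1),rcond=None)[0]
        if np.hypot(*(s[:2]-near))<rlim: print(n,q,round(r["conf"],2),"fit",np.round(s[:2],1),"r",round(float(np.sqrt(s[2]+s[0]**2+s[1]**2)),1))
E
python3 - <<'E'
from h import *
for n in ("wrist","top"):
    p,d=eyes.read_camera(n);c=eyes.camera_params(n);cv2.imwrite(f"pics/{n}3.png",p[:,:,::-1])
    circ(n,"small_dish",.010,[432,293])
    info(n,"small_dish",.010)
go(.432,.293,.06,0)
E
```

```text
small_dish 0.59 [267.  80.] circ [542.  319.3  27.8] rect [541.9 319.7] [54.7 54.2] 88.9
small_dish 0.56 [294. 354.] circ [270.7 300.6  41.8] rect [270.6 300.9] [71.4 83.3] 89.6
top small_dish 0.48 fit [420.5 293.4] r 17.1
small_dish 0.81 [160. 229.] circ [545.3 321.8  29.1] rect [545.8 321.9] [55.8 53.8] 89.2
small_dish 0.48 [173. 286.] circ [422.6 293.4  23.6] rect [418.3 293.4] [46.7 21.2] 89.2
t 5.65 pos [0.4312 0.2816 0.1994] yaw -0.19 total pos units(tool) [ 0.015 -0.229  2.788] rot units [ 0.003 -0.004 -0.033]
[0.0, -0.02, 0.28] [0.0, -0.0, -0.0]
[0.0, -0.02, 0.28] [0.0, -0.0, -0.0]
[0.0, -0.02, 0.28] [0.0, -0.0, -0.0]
[0.0, -0.02, 0.28] [0.0, -0.0, -0.0]
[0.0, -0.02, 0.28] [0.0, -0.0, -0.0]
[0.0, -0.02, 0.28] [0.0, -0.0, -0.0]
[0.0, -0.02, 0.28] [0.0, -0.0, -0.0]
[0.0, -0.02, 0.28] [0.0, -0.0, -0.0]
[0.0, -0.02, 0.28] [0.0, -0.0, -0.0]
[0.0, -0.02, 0.28] [0.0, -0.0, -0.0]
```

View pics/wrist3.png

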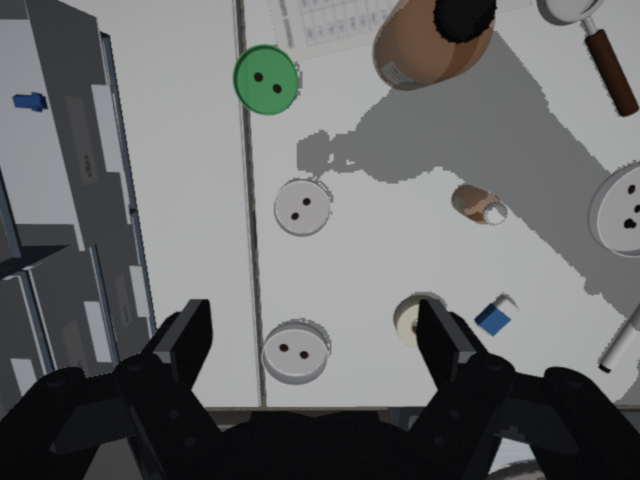

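The wrist view shows the small dish at (302,208), the green dish at (266,78), the larger clear dish at (296,352), and a tall box on the left from column 140. The network missed the small dish this time, so I'll fit it myself.

Run:
```python
from h import *
p,d=eyes.read_camera("wrist");c=eyes.camera_params("wrist")
circ("wrist","small_dish",.010,[432,293]); print([np.round(ray("wrist",r["pixel"],0)*1000,1).tolist() for r in eyes.place_of("wrist","small_dish")])
g=cv2.cvtColor(p,cv2.COLOR_RGB2GRAY)[165:250,255:350]
H=cv2.HoughCircles(g,cv2.HOUGH_GRADIENT,1,20,param1=80,param2=15,minRadius=22,maxRadius=34)
for h in H[0][:4]: print(h, np.round(ray("wrist",h[:2]+[255,165],.010,c)*1000,1))
K,V=np.array(c["intrinsics"]),np.array(c["view"])
for u,v in [(145,250),(135,200),(120,120),(115,60),(150,300)]:
    print(u,v,np.round((np.linalg.inv(V)@np.append(np.linalg.inv(K)@[u,v,1]*d[v,u],1))[:3],3))
```

```text
wrist small_dish 0.59 fit [431.1 290.7] r 27.4
[[[433.1, 290.7]], [[541.2, 316.6]], [[272.1, 304.5]]]
[48.5 43.5 27.7] [[431.4 290.7]]
145 250 [0.388 0.449 0.001]
135 200 [0.438 0.451 0.002]
120 120 [0.511 0.441 0.024]
115 60 [ 0.559  0.45  -0.001]
150 300 [0.332 0.452 0.002]
```

Call:
jog_arm(plan=[{"delta_pos": [0.03, -0.2, 0.3], "delta_rot": [0, 0, 0], "jaw": 1}, {"delta_pos": [0, 0, 0.6], "delta_rot": [0, 0, 0], "jaw": 1}, {"delta_pos": [0, 0, 0.7], "delta_rot": [0, 0, 0], "jaw": 1}, {"delta_pos": [0, 0, 0.7], "delta_rot": [0, 0, 0], "jaw": 1}, {"delta_pos": [0, 0, 0.6], "delta_rot": [0, 0, 0], "jaw": 1}, {"delta_pos": [0, 0, 0.4], "delta_rot": [0, 0, 0], "jaw": 1}, {"delta_pos": [0, 0, 0.2], "delta_rot": [0, 0, 0], "jaw": 1}, {"delta_pos": [0, 0, 0.1], "delta_rot": [0, 0, 0], "jaw": 1}, {"delta_pos": [0, 0, 0], "delta_rot": [0, 0, 0], "jaw": 1}, {"delta_pos": [0, 0, 0], "delta_rot": [0, 0, 0], "jaw": 1}])

```text
time_s: 6.8
ee_pos: [0.4331, 0.2931, 0.0202]
tool_rot: [-3.14, 0.003, -0.003]
ft_force: [0.9, -0.6, -0.1]
grip_width: 0.085
grasp_force: 0.0
```

Run:
```python
from h import *
p,d=eyes.read_camera("wrist");cv2.imwrite("pics/w4.png",p[:,:,::-1])
go(.4325,.2918,.006,0,1)
```

```text
t 6.85 pos [0.4333 0.2931 0.0204] yaw -0.12 total pos units(tool) [-0.016  0.026  0.287] rot units [-0.014 -0.021 -0.021]
[-0.02, 0.03, 0.29] [-0.01, -0.02, -0.02]
```

View pics/w4.png

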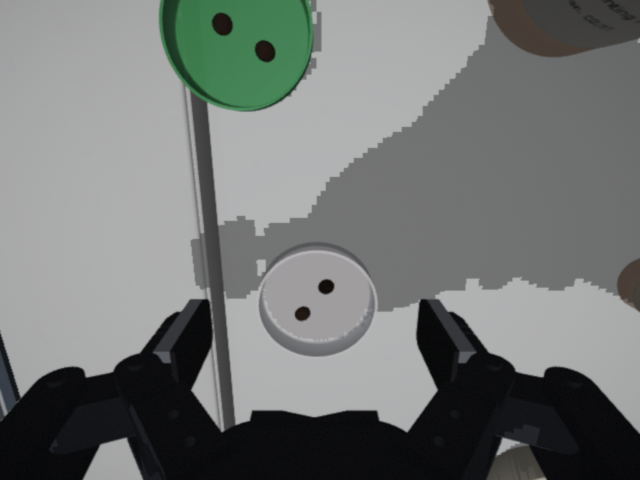

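The dish lies centred between the open fingers at (318,300). I'm lowering and closing.

Call:
jog_arm(plan=[{"delta_pos": [-0.02, 0.03, 0.14], "delta_rot": [0, 0, 0], "jaw": 1}, {"delta_pos": [0, 0, 0.13], "delta_rot": [0, 0, 0], "jaw": 1}, {"delta_pos": [0, 0, 0], "delta_rot": [0, 0, 0], "jaw": 0.75}, {"delta_pos": [0, 0, 0], "delta_rot": [0, 0, 0], "jaw": 0.55}, {"delta_pos": [0, 0, 0], "delta_rot": [0, 0, 0], "jaw": 0.5}, {"delta_pos": [0, 0, 0], "delta_rot": [0, 0, 0], "jaw": 0.4}, {"delta_pos": [0, 0, 0], "delta_rot": [0, 0, 0], "jaw": 0.4}, {"delta_pos": [0, 0, 0], "delta_rot": [0, 0, 0], "jaw": 0.4}], squeeze=25)

```text
time_s: 7.65
ee_pos: [0.4316, 0.291, 0.006]
tool_rot: [-3.141, 0.003, -0.001]
ft_force: [0.2, -0.1, 0.8]
grip_width: 0.0533
grasp_force: 26.4
```

Call:
jog_arm(plan=[{"delta_pos": [0, 0, -0.2], "delta_rot": [0, 0, 0], "jaw": 0.4}, {"delta_pos": [0, 0, -0.5], "delta_rot": [0, 0, 0], "jaw": 0.4}, {"delta_pos": [0, 0.1, -0.7], "delta_rot": [0, 0, 0], "jaw": 0.4}, {"delta_pos": [0, 0.3, -0.7], "delta_rot": [0, 0, 0], "jaw": 0.4}, {"delta_pos": [0, 0.5, -0.5], "delta_rot": [0, 0, 0], "jaw": 0.4}, {"delta_pos": [0.05, 0.7, -0.3], "delta_rot": [0, 0, 0], "jaw": 0.4}, {"delta_pos": [0.1, 0.8, -0.1], "delta_rot": [0, 0, 0], "jaw": 0.4}, {"delta_pos": [0.1, 0.8, 0], "delta_rot": [0, 0, 0], "jaw": 0.4}, {"delta_pos": [0.1, 0.8, 0], "delta_rot": [0, 0, 0], "jaw": 0.4}, {"delta_pos": [0.1, 0.8, 0], "delta_rot": [0, 0, 0], "jaw": 0.4}])

```text
time_s: 8.65
ee_pos: [0.4534, 0.0492, 0.1566]
tool_rot: [3.141, -0.003, 0.002]
ft_force: [1.0, -0.0, 0.2]
grip_width: 0.0533
grasp_force: 26.4
```

Call:
jog_arm(plan=[{"delta_pos": [0.1, 0.8, 0], "delta_rot": [0, 0, 0], "jaw": 0.4}, {"delta_pos": [0.1, 0.8, 0], "delta_rot": [0, 0, 0], "jaw": 0.4}, {"delta_pos": [0.1, 0.8, 0], "delta_rot": [0, 0, 0], "jaw": 0.4}, {"delta_pos": [0.1, 0.8, 0], "delta_rot": [0, 0, 0], "jaw": 0.4}, {"delta_pos": [0.05, 0.8, 0], "delta_rot": [0, 0, 0], "jaw": 0.4}, {"delta_pos": [0, 0.7, 0], "delta_rot": [0, 0, 0], "jaw": 0.4}, {"delta_pos": [0, 0.6, 0.3], "delta_rot": [0, 0, 0], "jaw": 0.4}, {"delta_pos": [0, 0.3, 0.5], "delta_rot": [0, 0, 0], "jaw": 0.4}, {"delta_pos": [0, 0, 0.5], "delta_rot": [0, 0, 0], "jaw": 0.4}, {"delta_pos": [0, 0, 0], "delta_rot": [0, 0, 0], "jaw": 0.4}])

```text
time_s: 9.65
ee_pos: [0.472, -0.2287, 0.0879]
tool_rot: [-3.138, 0.006, 0.011]
ft_force: [-1.3, -0.2, 0.4]
grip_width: 0.0535
grasp_force: 26.5
```

Call:
jog_arm(plan=[{"delta_pos": [0, 0, 0], "delta_rot": [0, 0, 0], "jaw": 0.4}, {"delta_pos": [0, 0, 0], "delta_rot": [0, 0, 0], "jaw": 0.4}])

```text
time_s: 9.85
ee_pos: [0.4767, -0.2289, 0.0926]
tool_rot: [3.141, -0.001, 0.005]
ft_force: [0.5, 0.1, 0.2]
grip_width: 0.0537
grasp_force: 26.5
```

Run:
```python
from h import *
p,d=eyes.read_camera("wrist");cv2.imwrite("pics/w5.png",p[:,:,::-1])
go(.4772,-.2398,.022,1,1)
circ("wrist","small_dish",.09,[477,-240])
```

```text
t 9.9 pos [ 0.4768 -0.229   0.0926] yaw -0.04 total pos units(tool) [0.004 0.214 1.413] rot units [ 0.013 -0.031 -0.182]
[0.0, 0.21, 1.41] [0.01, -0.03, -0.18]
wrist small_dish 0.87 fit [ 474.1 -230. ] r 29.8
```

View pics/w5.png

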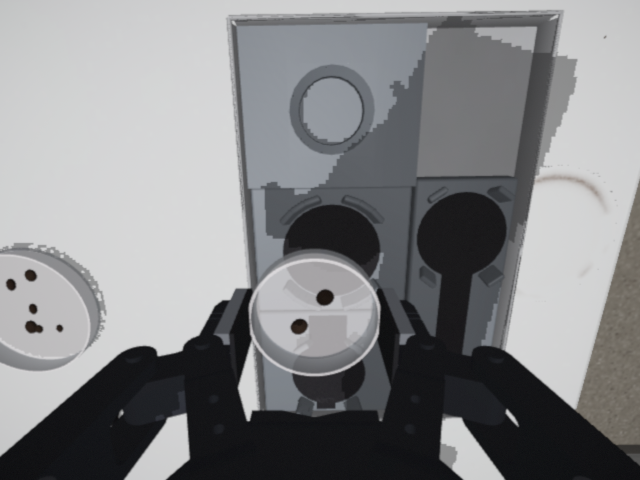

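The dish is held level at (315,312), over the dish nest at (333,245). The bore shows at (332,110) and the lens ring seat at (461,235). I'll cross-check the nest positions from here.

Run:
```python
from h import *
p=cv2.imread("pics/w5.png")
c=eyes.camera_params("wrist")
g=p.max(2)
def fit(uv,z):
    q=ray("wrist",uv,z,c)*1000;A=np.c_[2*q,np.ones(len(q))];s=np.linalg.lstsq(A,(q**2).sum(1),rcond=None)[0]
    return np.round(s[:2],1),round(float(np.sqrt(s[2]+s[0]**2+s[1]**2)),1)
# outer bevel ellipse points read from picture: left,right,top,bottom
print("bore bevel",fit([[290,110],[375,108],[332,66],[332,154]],.022))
print("lens ring",fit([[417,236],[506,234],[462,192]],.016))
print("dish circ",fit([[283,250],[380,248],[333,204]],.016))
m=(g<40).astype(np.uint8);m[300:]=0
N,L,S,C=cv2.connectedComponentsWithStats(m)
for i in range(1,N):
    if S[i,4]>1500:
        k=contour(L==i);k=k[(k[:,1]<252)] ;print(S[i],fit(k,.016))
print("tray corners",np.round(ray("wrist",[[229,18],[561,14]],.019,c)*1000))
```

```text
bore bevel (array([ 559.8, -240.2]), 22.8)
lens ring (array([ 486.8, -321.7]), 27.6)
dish circ (array([ 476.5, -241. ]), 30.6)
[ 418  192   88  108 6459] (array([ 487. , -321.5]), 27.0)
[ 286  205   93   60 3608] (array([ 486.6, -241.9]), 22.3)
tray corners [[ 605. -187.]
 [ 607. -357.]]
```

Call:
jog_arm(plan=[{"delta_pos": [0, 0.12, 0.2], "delta_rot": [0, 0, -0.1], "jaw": 0.4}, {"delta_pos": [0, 0.11, 0.25], "delta_rot": [0, 0, -0.08], "jaw": 0.4}, {"delta_pos": [0, 0, 0.25], "delta_rot": [0, 0, 0], "jaw": 0.4}, {"delta_pos": [0, 0, 0.2], "delta_rot": [0, 0, 0], "jaw": 0.4}, {"delta_pos": [0, 0, 0.2], "delta_rot": [0, 0, 0], "jaw": 0.4}, {"delta_pos": [0, 0, 0.15], "delta_rot": [0, 0, 0], "jaw": 0.4}, {"delta_pos": [0, 0, 0.08], "delta_rot": [0, 0, 0], "jaw": 0.4}, {"delta_pos": [0, 0, 0.04], "delta_rot": [0, 0, 0], "jaw": 0.4}, {"delta_pos": [0, 0, 0], "delta_rot": [0, 0, 0], "jaw": 0.4}, {"delta_pos": [0, 0, 0], "delta_rot": [0, 0, 0], "jaw": 0.4}])

```text
time_s: 10.95
ee_pos: [0.4758, -0.241, 0.0227]
tool_rot: [3.141, 0.025, 0.002]
ft_force: [-0.7, 1.2, 0.1]
grip_width: 0.0533
grasp_force: 26.5
```

Call:
jog_arm(plan=[{"delta_pos": [0.02, 0, 0.02], "delta_rot": [0, 0, 0], "jaw": 0.4}, {"delta_pos": [0, 0, 0.01], "delta_rot": [0, 0, 0], "jaw": 0.4}, {"delta_pos": [0, 0, 0], "delta_rot": [0, 0, 0], "jaw": 0.4}])

```text
time_s: 11.25
ee_pos: [0.4765, -0.2411, 0.022]
tool_rot: [3.141, 0.025, 0.0]
ft_force: [-2.1, 0.2, 6.3]
grip_width: 0.0534
grasp_force: 27.0
```

Call:
jog_arm(plan=[{"delta_pos": [0, 0, 0], "delta_rot": [0, 0, 0], "jaw": 0.66}, {"delta_pos": [0, 0, 0], "delta_rot": [0, 0, 0], "jaw": 0.7}, {"delta_pos": [0, 0, 0], "delta_rot": [0, 0, 0], "jaw": 0.75}, {"delta_pos": [0, 0, 0], "delta_rot": [0, 0, 0], "jaw": 0.75}, {"delta_pos": [0, 0, -0.1], "delta_rot": [0, 0, 0], "jaw": 0.75}, {"delta_pos": [0, 0, -0.4], "delta_rot": [0, 0, 0], "jaw": 0.75}, {"delta_pos": [0, 0, -0.7], "delta_rot": [0, 0, 0], "jaw": 0.75}, {"delta_pos": [0, 0, -0.7], "delta_rot": [0, 0, 0], "jaw": 1}, {"delta_pos": [0, 0, -0.2], "delta_rot": [0, 0, 0], "jaw": 1}, {"delta_pos": [0, 0, 0], "delta_rot": [0, 0, 0], "jaw": 1}])

```text
time_s: 12.25
ee_pos: [0.4779, -0.2414, 0.128]
tool_rot: [3.139, 0.025, 0.007]
ft_force: [-0.3, -1.2, -0.7]
grip_width: 0.0852
grasp_force: 0.0
```

Run:
```python
from h import *
p,d=eyes.read_camera("wrist");cv2.imwrite("pics/w6.png",p[:,:,::-1])
circ("wrist","small_dish",.026,[477,-240])
# counter from first wrist/top image, in detail
p,d=eyes.read_camera("top");t=p[120:185,295:365];cv2.imwrite("pics/cnt.png",cv2.resize(t[:,:,::-1],None,fx=5,fy=5,interpolation=cv2.INTER_CUBIC))
a=cv2.imread("pics/w6.png");b=cv2.imread("pics/cnt.png");o=np.zeros((480,800,3),np.uint8);o[:336,:448]=cv2.resize(a,(448,336));o[:325,448:798]=b;cv2.imwrite("pics/w6b.png",o)
go(.64,-.045,.22,30)
```

```text
wrist small_dish 0.67 fit [ 475.5 -241.4] r 27.9
wrist small_dish 0.43 fit [ 478.7 -240. ] r 48.6
t 12.4 pos [ 0.4751 -0.2404  0.1242] yaw 0.91 total pos units(tool) [ 3.355 -3.857 -1.92 ] rot units [-0.021  0.026 -5.078]
[0.34, -0.39, -0.19] [-0.0, 0.0, -0.51]
[0.35, -0.37, -0.19] [-0.0, 0.0, -0.51]
[0.37, -0.35, -0.19] [-0.0, 0.0, -0.51]
[0.39, -0.33, -0.19] [-0.0, 0.0, -0.51]
[0.41, -0.31, -0.19] [-0.0, 0.0, -0.51]
[0.42, -0.29, -0.19] [-0.0, 0.0, -0.51]
[0.44, -0.27, -0.19] [-0.0, 0.0, -0.51]
[0.45, -0.24, -0.19] [-0.0, 0.0, -0.51]
[0.46, -0.22, -0.19] [-0.0, 0.0, -0.51]
[0.47, -0.2, -0.19] [-0.0, 0.0, -0.51]
```

View pics/w6b.png

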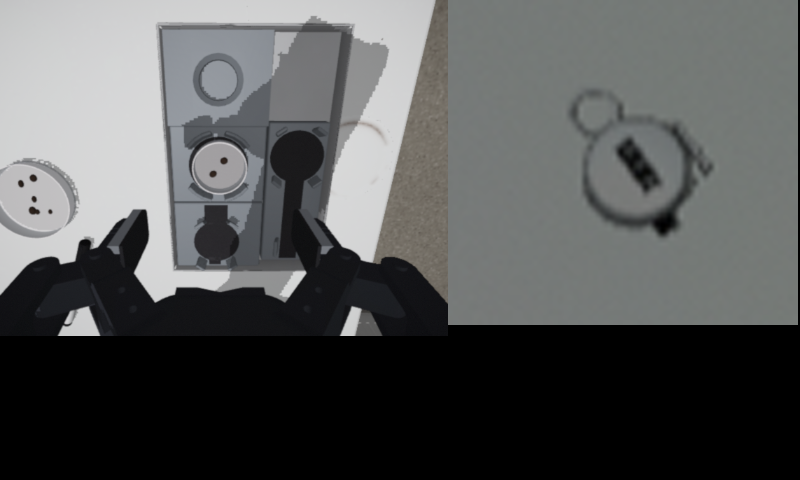

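The dish sits centred inside its ribs at (475.5,-241.4) mm. The counter crop shows its loop at full-image (324.8,142.4), body (333.4,154.2) and crown (338.4,165), with the lever on the right.

Run:
```python
from h import *
b=ray("top",[333.4,154.2],.021)[0];l=ray("top",[324.8,142.4],.010)[0];k=ray("top",[338.4,165],.010)[0]
v=l-k;print(b,l,k,np.degrees(np.arctan2(v[1],v[0])),np.hypot(*v))
print(np.round(telemetry.read_state()["joints"],2))
d=np.load("pics/top0.npz")["d"];c=eyes.camera_params("top");K,V=np.array(c["intrinsics"]),np.array(c["view"])
vv,uu=np.mgrid[0:480,0:640];P=np.stack([uu*d,vv*d,d],-1)@np.linalg.inv(K).T;P=(P-V[:3,3])@V[:3,:3]
ok=d>0
for x0 in (.72,.74,.76,.78,.80):
    print(x0,[ (round(y0,2),round(float(P[ok&(abs(P[...,0]-x0)<.01)&(abs(P[...,1]-y0)<.02)][:,2].max(initial=-1)),2)) for y0 in np.arange(-.2,.16,.04)])
go(b[0],b[1],.2,31,10)
```

```text
[ 0.6956196  -0.04661201] [ 0.72461028 -0.02874742] [ 0.67448559 -0.05739825] 29.75190573186441 0.05773520495128736
[ 0.69  0.39 -0.33  1.71  0.14  1.06 -1.24]
0.72 [(np.float64(-0.2), 0.01), (np.float64(-0.16), 0.01), (np.float64(-0.12), 0.01), (np.float64(-0.08), 0.02), (np.float64(-0.04), 0.03), (np.float64(0.0), 0.01), (np.float64(0.04), 0.01), (np.float64(0.08), 0.01), (np.float64(0.12), 0.01)]
0.74 [(np.float64(-0.2), 0.01), (np.float64(-0.16), 0.01), (np.float64(-0.12), 0.01), (np.float64(-0.08), 0.01), (np.float64(-0.04), 0.02), (np.float64(0.0), 0.01), (np.float64(0.04), 0.01), (np.float64(0.08), 0.01), (np.float64(0.12), 0.01)]
0.76 [(np.float64(-0.2), 0.39), (np.float64(-0.16), 0.01), (np.float64(-0.12), 0.01), (np.float64(-0.08), 0.01), (np.float64(-0.04), 0.01), (np.float64(0.0), 0.01), (np.float64(0.04), 0.01), (np.float64(0.08), 0.01), (np.float64(0.12), 0.01)]
0.78 [(np.float64(-0.2), 0.4), (np.float64(-0.16), 0.01), (np.float64(-0.12), 0.01), (np.float64(-0.08), 0.01), (np.float64(-0.04), 0.01), (np.float64(0.0), 0.01), (np.float64(0.04), 0.01), (np.float64(0.08), 0.04), (np.float64(0.12), 0.01)]
0.8 [(np.float64(-0.2), 0.41), (np.float64(-0.16), 0.4), (np.float64(-0.12), 0.11), (np.float64(-0.08), 0.01), (np.float64(-0.04), 0.01), (np.float64(0.0), 0.04), (np.float64(0.04), 0.04), (np.float64(0.08), 0.04), (np.float64(0.12), 0.01)]
t 12.4 pos [ 0.4751 -0.2404  0.1242] yaw 0.91 total pos units(tool) [ 4.468 -3.807 -1.523] rot units [-0.021  0.026 -5.252]
[0.45, -0.38, -0.15] [-0.0, 0.0, -0.53]
[0.47, -0.36, -0.15] [-0.0, 0.0, -0.53]
[0.48, -0.33, -0.15] [-0.0, 0.0, -0.53]
[0.5, -0.31, -0.15] [-0.0, 0.0, -0.53]
[0.52, -0.28, -0.15] [-0.0, 0.0, -0.53]
[0.53, -0.25, -0.15] [-0.0, 0.0, -0.53]
[0.54, -0.22, -0.15] [-0.0, 0.0, -0.53]
[0.55, -0.19, -0.15] [-0.0, 0.0, -0.53]
[0.56, -0.16, -0.15] [-0.0, 0.0, -0.53]
[0.57, -0.14, -0.15] [-0.0, 0.0, -0.53]
```

Call:
jog_arm(plan=[{"delta_pos": [0.45, -0.38, -0.15], "delta_rot": [0, 0, -0.53], "jaw": 1}, {"delta_pos": [0.47, -0.36, -0.15], "delta_rot": [0, 0, -0.53], "jaw": 1}, {"delta_pos": [0.48, -0.33, -0.15], "delta_rot": [0, 0, -0.53], "jaw": 1}, {"delta_pos": [0.5, -0.31, -0.15], "delta_rot": [0, 0, -0.53], "jaw": 1}, {"delta_pos": [0.52, -0.28, -0.15], "delta_rot": [0, 0, -0.53], "jaw": 1}, {"delta_pos": [0.53, -0.25, -0.15], "delta_rot": [0, 0, -0.53], "jaw": 1}, {"delta_pos": [0.54, -0.22, -0.15], "delta_rot": [0, 0, -0.53], "jaw": 1}, {"delta_pos": [0.55, -0.19, -0.15], "delta_rot": [0, 0, -0.53], "jaw": 1}, {"delta_pos": [0.56, -0.16, -0.15], "delta_rot": [0, 0, -0.53], "jaw": 1}, {"delta_pos": [0.57, -0.14, -0.15], "delta_rot": [0, 0, -0.53], "jaw": 1}])

```text
time_s: 13.4
ee_pos: [0.6959, -0.0463, 0.1982]
tool_rot: [-3.023, -0.85, 0.007]
ft_force: [0.4, -0.7, 0.5]
grip_width: 0.0853
grasp_force: 0.0
```

Call:
jog_arm(plan=[{"delta_pos": [0, 0, 0.4], "delta_rot": [0, 0, 0], "jaw": 1}, {"delta_pos": [0, 0, 0.6], "delta_rot": [0, 0, 0], "jaw": 1}, {"delta_pos": [0, 0, 0.6], "delta_rot": [0, 0, 0], "jaw": 1}, {"delta_pos": [0, 0, 0], "delta_rot": [0, 0, 0], "jaw": 1}, {"delta_pos": [0, 0, 0], "delta_rot": [0, 0, 0], "jaw": 1}, {"delta_pos": [0, 0, 0], "delta_rot": [0, 0, 0], "jaw": 1}])

```text
time_s: 14.0
ee_pos: [0.6971, -0.0467, 0.1222]
tool_rot: [3.025, 0.847, 0.004]
ft_force: [0.3, 0.5, -0.1]
grip_width: 0.0854
grasp_force: 0.0
```

Run:
```python
from h import *
p,d=eyes.read_camera("wrist");cv2.imwrite("pics/w7.png",p[:,:,::-1])
circ("wrist","counter",.021,[695,-45]);info("wrist","counter",.015)
print([np.round(ray("wrist",r["pixel"],0)*1000,1).tolist() for r in eyes.place_of("wrist","counter")])
go(.695,-.046,.02,31,1)
```

```text
wrist counter 0.68 fit [703.9 -41.8] r 26.4
counter 0.68 [316. 236.] circ [703.3 -42.3  35.9] rect [700.7 -40.3] [67.  46.4] 54.8
[[[703.0, -46.4]]]
t 14.2 pos [ 0.6971 -0.0468  0.1226] yaw 31.27 total pos units(tool) [-0.033 -0.038  2.052] rot units [ 0.016 -0.025  0.047]
[-0.03, -0.04, 2.05] [0.02, -0.03, 0.05]
```

View pics/w7.png

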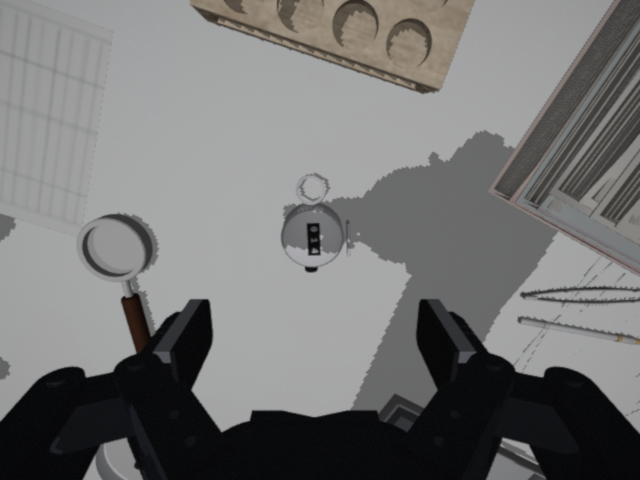

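The counter stands upright in the view: loop (313,187), body (313,236), crown (311,268), lever (348,237).

Run:
```python
from h import *
f=lambda u,z:np.round(ray("wrist",u,z)[0]*1000,1)
b=f([313,236],.019);l=f([313,187],.010);k=f([311,268],.010);v=l-k
yaw=np.degrees(np.arctan2(v[1],v[0]));print(b,l,k,f([348.5,237],.013),f([281.5,236],.012),yaw)
t=np.radians(yaw);yc=np.array([np.cos(t),np.sin(t)]);xc=np.array([np.sin(t),-np.cos(t)])
g=b+2*xc;print("grip centre",g);go(g[0]/1e3,g[1]/1e3,.011,yaw,1)
```

```text
[697.9 -46.4] [726.2 -29.3] [673.1 -59.7] [708.9 -69.7] [684.2 -28.1] 29.79134046333646
grip centre [698.89368561 -48.13568111]
t 14.2 pos [ 0.6971 -0.0468  0.1226] yaw 31.27 total pos units(tool) [0.011 0.039 2.232] rot units [ 0.015 -0.025  0.258]
[0.01, 0.04, 2.23] [0.02, -0.03, 0.26]
```

Call:
jog_arm(plan=[{"delta_pos": [0.01, 0.04, 0.3], "delta_rot": [0, 0, 0.26], "jaw": 1}, {"delta_pos": [0, 0, 0.5], "delta_rot": [0, 0, 0], "jaw": 1}, {"delta_pos": [0, 0, 0.6], "delta_rot": [0, 0, 0], "jaw": 1}, {"delta_pos": [0, 0, 0.5], "delta_rot": [0, 0, 0], "jaw": 1}, {"delta_pos": [0, 0, 0.25], "delta_rot": [0, 0, 0], "jaw": 1}, {"delta_pos": [0, 0, 0.1], "delta_rot": [0, 0, 0], "jaw": 1}, {"delta_pos": [0, 0, 0], "delta_rot": [0, 0, 0], "jaw": 1}, {"delta_pos": [0, 0, 0], "delta_rot": [0, 0, 0], "jaw": 1}, {"delta_pos": [0, 0, 0], "delta_rot": [0, 0, 0], "jaw": 1}])

```text
time_s: 15.1
ee_pos: [0.699, -0.0482, 0.0102]
tool_rot: [3.035, 0.807, 0.005]
ft_force: [0.1, -0.4, 0.7]
grip_width: 0.0852
grasp_force: 0.0
```

Run:
```python
from h import *
p,d=eyes.read_camera("wrist");cv2.imwrite("pics/w8.png",p[:,:,::-1])
go(.6985,-.048,.008,29.8,1)
```

```text
t 15.15 pos [ 0.6988 -0.0483  0.01  ] yaw 29.77 total pos units(tool) [-0.003 -0.008  0.039] rot units [ 0.015 -0.025 -0.005]
[-0.0, -0.01, 0.04] [0.02, -0.02, -0.0]
```

View pics/w8.png

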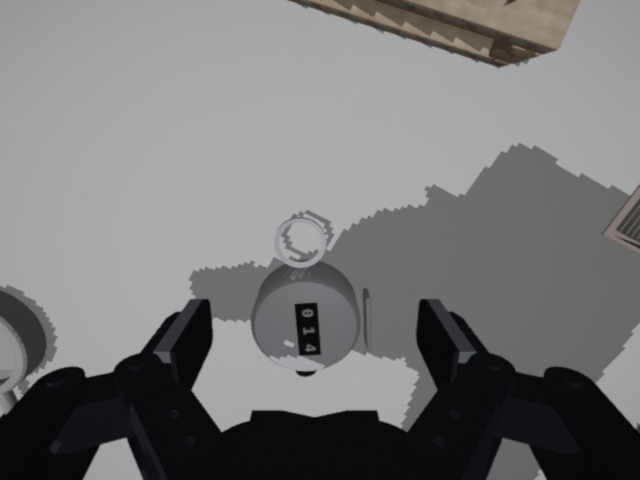

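The counter is between the fingers: body (305,315), lever (367,318), loop (301,241). I'm closing the gripper.

Call:
jog_arm(plan=[{"delta_pos": [0, 0, 0.04], "delta_rot": [0, 0, 0], "jaw": 0.8}, {"delta_pos": [0, 0, 0], "delta_rot": [0, 0, 0], "jaw": 0.62}, {"delta_pos": [0, 0, 0], "delta_rot": [0, 0, 0], "jaw": 0.55}, {"delta_pos": [0, 0, 0], "delta_rot": [0, 0, 0], "jaw": 0.45}, {"delta_pos": [0, 0, 0], "delta_rot": [0, 0, 0], "jaw": 0.35}, {"delta_pos": [0, 0, 0], "delta_rot": [0, 0, 0], "jaw": 0.35}, {"delta_pos": [0, 0, 0], "delta_rot": [0, 0, 0], "jaw": 0.35}, {"delta_pos": [0, 0, 0], "delta_rot": [0, 0, 0], "jaw": 0.35}], squeeze=30)

```text
time_s: 15.95
ee_pos: [0.6979, -0.0482, 0.0067]
tool_rot: [-3.036, -0.807, -0.001]
ft_force: [-1.1, 1.0, 3.6]
grip_width: 0.0492
grasp_force: 31.4
```

Call:
jog_arm(plan=[{"delta_pos": [0, 0, -0.1], "delta_rot": [0, 0, 0], "jaw": 0.35}, {"delta_pos": [0, 0, -0.3], "delta_rot": [0, 0, 0], "jaw": 0.35}, {"delta_pos": [0, 0, -0.5], "delta_rot": [0, 0, 0], "jaw": 0.35}, {"delta_pos": [0, 0, -0.5], "delta_rot": [0, 0, 0], "jaw": 0.35}, {"delta_pos": [0, 0, -0.5], "delta_rot": [0, 0, 0], "jaw": 0.35}, {"delta_pos": [0, 0, -0.5], "delta_rot": [0, 0, 0], "jaw": 0.35}, {"delta_pos": [0, 0, 0], "delta_rot": [0, 0, 0], "jaw": 0.35}])

```text
time_s: 16.65
ee_pos: [0.7008, -0.0481, 0.1323]
tool_rot: [3.034, 0.806, 0.015]
ft_force: [0.4, 0.3, 0.1]
grip_width: 0.0494
grasp_force: 31.1
```

Run:
```python
from h import *
p,d=eyes.read_camera("wrist");cv2.imwrite("pics/w9.png",p[:,:,::-1])
go(.384,-.2405,.12,1,18)
```

```text
t 16.7 pos [ 0.6994 -0.0482  0.1296] yaw 29.77 total pos units(tool) [-7.385  0.205  0.155] rot units [ 0.017 -0.057  5.022]
[-0.41, 0.01, 0.01] [0.0, -0.0, 0.28]
[-0.41, 0.02, 0.01] [0.0, -0.0, 0.28]
[-0.41, 0.03, 0.01] [0.0, -0.0, 0.28]
[-0.41, 0.05, 0.01] [0.0, -0.0, 0.28]
[-0.41, 0.06, 0.01] [0.0, -0.0, 0.28]
[-0.4, 0.07, 0.01] [0.0, -0.0, 0.28]
[-0.4, 0.08, 0.01] [0.0, -0.0, 0.28]
[-0.4, 0.09, 0.01] [0.0, -0.0, 0.28]
[-0.4, 0.1, 0.01] [0.0, -0.0, 0.28]
[-0.39, 0.11, 0.01] [0.0, -0.0, 0.28]
[-0.39, 0.12, 0.01] [0.0, -0.0, 0.28]
[-0.39, 0.13, 0.01] [0.0, -0.0, 0.28]
[-0.38, 0.15, 0.01] [0.0, -0.0, 0.28]
[-0.38, 0.16, 0.01] [0.0, -0.0, 0.28]
[-0.38, 0.17, 0.01] [0.0, -0.0, 0.28]
[-0.37, 0.18, 0.01] [0.0, -0.0, 0.28]
[-0.37, 0.19, 0.01] [0.0, -0.0, 0.28]
[-0.36, 0.2, 0.01] [0.0, -0.0, 0.28]
```

View pics/w9.png

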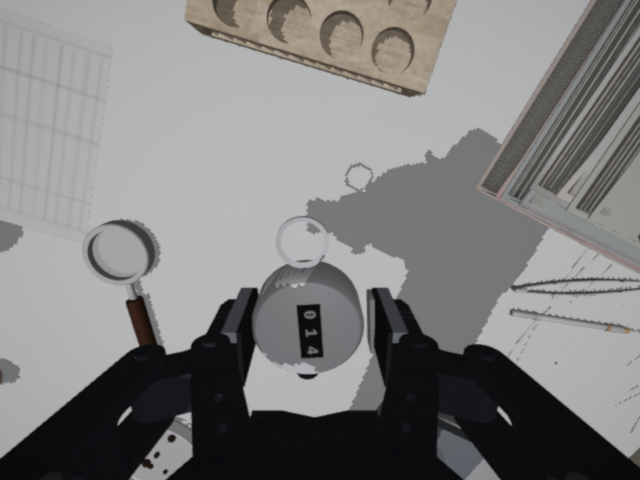

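The counter is held level: loop (301,241), body (307,316), crown (308,376). I'll measure its yaw in the hand.

Run:
```python
from h import *
s=telemetry.read_state();z0=s["ee_pos"][2]-.0067
f=lambda u,z:ray("wrist",u,z0+z)[0]*1000
l=f([301.5,241],.010);k=f([307.5,374],.009);b=f([307.5,315],.021);v=l-k
yaw=np.degrees(np.arctan2(v[1],v[0]));t=np.radians(29.77);T=np.array([[np.cos(t),np.sin(t)],[np.sin(t),-np.cos(t)]])
print("yaw",yaw,"len",np.hypot(*v),"body rel TCP in tool x,y",T.T@(b-s["ee_pos"][:2]*1000),"loop",T.T@(l-s["ee_pos"][:2]*1000))
```

```text
yaw 31.536745466393317 len 62.413721273828436 body rel TCP in tool x,y [ 7.44673791 -1.81998347] loop [33.33238524 -4.14090268]
```

Call:
jog_arm(plan=[{"delta_pos": [-0.3, 0.01, 0], "delta_rot": [0, 0, 0.2], "jaw": 0.35}, {"delta_pos": [-0.45, 0.02, 0], "delta_rot": [0, 0, 0.3], "jaw": 0.35}, {"delta_pos": [-0.45, 0.03, 0], "delta_rot": [0, 0, 0.3], "jaw": 0.35}, {"delta_pos": [-0.45, 0.05, 0], "delta_rot": [0, 0, 0.3], "jaw": 0.35}, {"delta_pos": [-0.45, 0.06, 0], "delta_rot": [0, 0, 0.3], "jaw": 0.35}, {"delta_pos": [-0.45, 0.07, 0], "delta_rot": [0, 0, 0.3], "jaw": 0.35}, {"delta_pos": [-0.45, 0.08, 0], "delta_rot": [0, 0, 0.3], "jaw": 0.35}, {"delta_pos": [-0.45, 0.1, 0], "delta_rot": [0, 0, 0.3], "jaw": 0.35}, {"delta_pos": [-0.45, 0.1, 0], "delta_rot": [0, 0, 0.3], "jaw": 0.35}, {"delta_pos": [-0.45, 0.11, 0], "delta_rot": [0, 0, 0.3], "jaw": 0.35}])

```text
time_s: 17.7
ee_pos: [0.5057, -0.1605, 0.125]
tool_rot: [-3.12, -0.358, 0.004]
ft_force: [0.0, 0.5, -1.0]
grip_width: 0.0492
grasp_force: 31.1
```

Call:
jog_arm(plan=[{"delta_pos": [-0.45, 0.12, 0], "delta_rot": [0, 0, 0.3], "jaw": 0.35}, {"delta_pos": [-0.45, 0.14, 0], "delta_rot": [0, 0, 0.3], "jaw": 0.35}, {"delta_pos": [-0.45, 0.15, 0], "delta_rot": [0, 0, 0.3], "jaw": 0.35}, {"delta_pos": [-0.45, 0.17, 0], "delta_rot": [0, 0, 0.3], "jaw": 0.35}, {"delta_pos": [-0.4, 0.18, 0], "delta_rot": [0, 0, 0.3], "jaw": 0.35}, {"delta_pos": [-0.3, 0.15, 0], "delta_rot": [0, 0, 0.3], "jaw": 0.35}, {"delta_pos": [-0.2, 0.1, 0], "delta_rot": [0, 0, 0.2], "jaw": 0.35}, {"delta_pos": [0, 0, 0], "delta_rot": [0, 0, 0], "jaw": 0.35}, {"delta_pos": [0, 0, 0], "delta_rot": [0, 0, 0], "jaw": 0.35}, {"delta_pos": [0, 0, 0], "delta_rot": [0, 0, 0], "jaw": 0.35}])

```text
time_s: 18.7
ee_pos: [0.3828, -0.2297, 0.1264]
tool_rot: [-3.141, -0.05, -0.002]
ft_force: [0.2, 0.1, -0.9]
grip_width: 0.0489
grasp_force: 31.1
```

Run:
```python
from h import *
p,d=eyes.read_camera("wrist");cv2.imwrite("pics/w10.png",p[:,:,::-1])
for q,z in dict(counter_nest=.016,bottle_nest=.022,lens_nest=.016).items(): info("wrist",q,z,1)
circ("wrist","small_dish",.026,[477,-240])
go(.3845,-.241,.03,-2,1)
```

```text
counter_nest 0.56 [332. 210.] circ [ 392.1 -241.8   62. ] rect [ 391.6 -241.8] [84.7 96.6] 0.6
bottle_nest 0.87 [340.  13.] circ [ 523.  -240.4   48.8] rect [ 521.1 -240.4] [13.9 97.3] 1.8
lens_nest 0.89 [450. 140.] circ [ 440.1 -322.2   85.6] rect [ 440.1 -321. ] [161.4  63.4] 0.8
wrist small_dish 0.75 fit [ 475.4 -242.7] r 27.1
t 18.95 pos [ 0.3821 -0.2301  0.1263] yaw 1.77 total pos units(tool) [0.04  0.219 1.925] rot units [-0.002 -0.002  0.658]
[0.04, 0.22, 1.93] [-0.0, -0.0, 0.66]
```

Call:
jog_arm(plan=[{"delta_pos": [0.02, 0.12, 0.1], "delta_rot": [0, 0, 0.23], "jaw": 0.35}, {"delta_pos": [0.02, 0.1, 0.3], "delta_rot": [0, 0, 0.2], "jaw": 0.35}, {"delta_pos": [0, 0, 0.4], "delta_rot": [0, 0, 0], "jaw": 0.35}, {"delta_pos": [0, 0, 0.4], "delta_rot": [0, 0, 0], "jaw": 0.35}, {"delta_pos": [0, 0, 0.2], "delta_rot": [0, 0, 0], "jaw": 0.35}, {"delta_pos": [0, 0, 0], "delta_rot": [0, 0, 0], "jaw": 0.35}, {"delta_pos": [0, 0, 0], "delta_rot": [0, 0, 0], "jaw": 0.35}])

```text
time_s: 19.65
ee_pos: [0.3843, -0.2417, 0.0566]
tool_rot: [3.141, -0.021, 0.001]
ft_force: [0.3, -0.3, -0.5]
grip_width: 0.0493
grasp_force: 31.1
```

Run:
```python
from h import *
p,d=eyes.read_camera("wrist");cv2.imwrite("pics/w11.png",p[:,:,::-1])
go(.3838,-.2413,.025,-.7,1)
```

```text
t 19.7 pos [ 0.3847 -0.2419  0.057 ] yaw -0.76 total pos units(tool) [-0.019 -0.013  0.64 ] rot units [ 0.009 -0.015 -0.011]
[-0.02, -0.01, 0.64] [0.01, -0.01, -0.01]
```

View pics/w11.png

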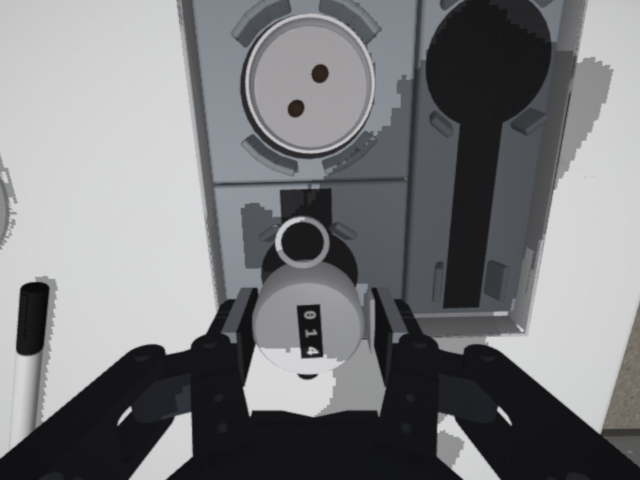

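The counter hangs over its nest, with the loop at (302,242) in line with the dark slot at (305,205). I'm lowering it.

Call:
jog_arm(plan=[{"delta_pos": [-0.02, -0.01, 0.15], "delta_rot": [0, 0, 0], "jaw": 0.35}, {"delta_pos": [0, 0, 0.15], "delta_rot": [0, 0, 0], "jaw": 0.35}, {"delta_pos": [0, 0, 0.15], "delta_rot": [0, 0, 0], "jaw": 0.35}, {"delta_pos": [0, 0, 0.1], "delta_rot": [0, 0, 0], "jaw": 0.35}, {"delta_pos": [0, 0, 0.06], "delta_rot": [0, 0, 0], "jaw": 0.35}, {"delta_pos": [0, 0, 0.03], "delta_rot": [0, 0, 0], "jaw": 0.35}, {"delta_pos": [0, 0, 0], "delta_rot": [0, 0, 0], "jaw": 0.35}, {"delta_pos": [0, 0, 0], "delta_rot": [0, 0, 0], "jaw": 0.35}])

```text
time_s: 20.5
ee_pos: [0.3831, -0.2411, 0.0244]
tool_rot: [3.141, -0.021, 0.001]
ft_force: [-0.2, -0.3, -0.6]
grip_width: 0.0493
grasp_force: 31.1
```

Call:
jog_arm(plan=[{"delta_pos": [0, 0, 0.02], "delta_rot": [0, 0, 0], "jaw": 0.35}, {"delta_pos": [0, 0, 0.02], "delta_rot": [0, 0, 0], "jaw": 0.35}, {"delta_pos": [0, 0, 0.01], "delta_rot": [0, 0, 0], "jaw": 0.35}, {"delta_pos": [0, 0, 0], "delta_rot": [0, 0, 0], "jaw": 0.35}])

```text
time_s: 20.9
ee_pos: [0.3831, -0.2411, 0.0225]
tool_rot: [3.141, -0.02, 0.0]
ft_force: [-0.7, 0.7, 5.2]
grip_width: 0.0493
grasp_force: 31.7
```

Call:
jog_arm(plan=[{"delta_pos": [0, 0, 0], "delta_rot": [0, 0, 0], "jaw": 0.62}, {"delta_pos": [0, 0, 0], "delta_rot": [0, 0, 0], "jaw": 0.68}, {"delta_pos": [0, 0, 0], "delta_rot": [0, 0, 0], "jaw": 0.7}, {"delta_pos": [0, 0, 0], "delta_rot": [0, 0, 0], "jaw": 0.7}, {"delta_pos": [0, 0, -0.1], "delta_rot": [0, 0, 0], "jaw": 0.7}, {"delta_pos": [0, 0, -0.4], "delta_rot": [0, 0, 0], "jaw": 0.7}, {"delta_pos": [0, 0, -0.7], "delta_rot": [0, 0, 0], "jaw": 0.7}, {"delta_pos": [0, 0, -0.8], "delta_rot": [0, 0, 0], "jaw": 1}, {"delta_pos": [0, 0, -0.6], "delta_rot": [0, 0, 0], "jaw": 1}, {"delta_pos": [0, 0, -0.2], "delta_rot": [0, 0, 0], "jaw": 1}])

```text
time_s: 21.9
ee_pos: [0.3851, -0.242, 0.1656]
tool_rot: [3.137, -0.02, 0.01]
ft_force: [0.0, -0.9, -0.2]
grip_width: 0.0857
grasp_force: 0.0
```

Call:
jog_arm(plan=[{"delta_pos": [0, 0, 0], "delta_rot": [0, 0, 0], "jaw": 1}, {"delta_pos": [0, 0, 0], "delta_rot": [0, 0, 0], "jaw": 1}])

```text
time_s: 22.1
ee_pos: [0.382, -0.2405, 0.1607]
tool_rot: [-3.14, 0.021, 0.003]
ft_force: [0.0, 0.3, 0.3]
grip_width: 0.0854
grasp_force: 0.0
```

Run:
```python
from h import *
p,d=eyes.read_camera("wrist");cv2.imwrite("pics/w12.png",p[:,:,::-1])
go(.4425,.1375,.2,0,10)
for n,z in (("top",.03),):
    p,d=eyes.read_camera("top");info(n,"dropper_bottle",z)
    print([np.round(ray("top",r["pixel"],0)*1000,1).tolist() for r in eyes.place_of("top","dropper_bottle")])
```

```text
t 22.15 pos [ 0.3817 -0.2403  0.1602] yaw -0.75 total pos units(tool) [ 1.115 -7.573 -0.785] rot units [-0.019  0.03  -0.132]
[0.11, -0.76, -0.08] [-0.0, 0.0, -0.01]
[0.11, -0.76, -0.08] [-0.0, 0.0, -0.01]
[0.11, -0.76, -0.08] [-0.0, 0.0, -0.01]
[0.11, -0.76, -0.08] [-0.0, 0.0, -0.01]
[0.12, -0.76, -0.08] [-0.0, 0.0, -0.01]
[0.12, -0.76, -0.08] [-0.0, 0.0, -0.01]
[0.12, -0.76, -0.08] [-0.0, 0.0, -0.01]
[0.12, -0.76, -0.08] [-0.0, 0.0, -0.01]
[0.12, -0.76, -0.08] [-0.0, 0.0, -0.01]
[0.12, -0.76, -0.08] [-0.0, 0.0, -0.01]
dropper_bottle 0.6 [248. 272.] circ [441.5 139.1  16. ] rect [441.8 138.5] [29.4 27.2] 89.2
[[[395.7, -237.7]], [[443.6, 144.9]]]
```

View pics/w12.png

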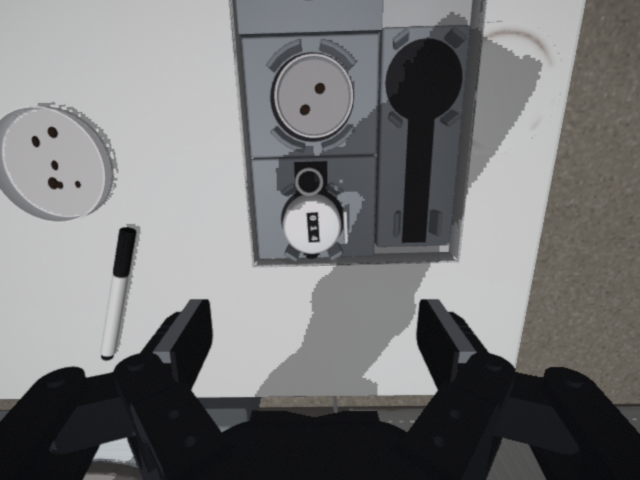

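The counter is seated at (312,220), loop at (308,180), inside its ribs. Next is the dropper bottle.

Call:
jog_arm(plan=[{"delta_pos": [0.08, -0.5, -0.08], "delta_rot": [0, 0, -0.01], "jaw": 1}, {"delta_pos": [0.12, -0.85, -0.08], "delta_rot": [0, 0, -0.02], "jaw": 1}, {"delta_pos": [0.12, -0.85, -0.08], "delta_rot": [0, 0, -0.02], "jaw": 1}, {"delta_pos": [0.12, -0.85, -0.08], "delta_rot": [0, 0, -0.02], "jaw": 1}, {"delta_pos": [0.12, -0.85, -0.08], "delta_rot": [0, 0, -0.02], "jaw": 1}, {"delta_pos": [0.12, -0.85, -0.08], "delta_rot": [0, 0, -0.02], "jaw": 1}, {"delta_pos": [0.12, -0.85, -0.08], "delta_rot": [0, 0, -0.02], "jaw": 1}, {"delta_pos": [0.12, -0.85, -0.08], "delta_rot": [0, 0, 0], "jaw": 1}, {"delta_pos": [0.12, -0.7, -0.08], "delta_rot": [0, 0, 0], "jaw": 1}, {"delta_pos": [0.08, -0.4, 0], "delta_rot": [0, 0, 0], "jaw": 1}])

```text
time_s: 23.3
ee_pos: [0.4407, 0.1402, 0.1978]
tool_rot: [-3.139, -0.007, 0.0]
ft_force: [-0.1, -0.6, -0.5]
grip_width: 0.0852
grasp_force: 0.0
```

Call:
jog_arm(plan=[{"delta_pos": [0, 0, 0], "delta_rot": [0, 0, 0], "jaw": 1}, {"delta_pos": [0, 0, 0], "delta_rot": [0, 0, 0], "jaw": 1}, {"delta_pos": [0, 0, 0], "delta_rot": [0, 0, 0], "jaw": 1}])

```text
time_s: 23.6
ee_pos: [0.4408, 0.1344, 0.1971]
tool_rot: [3.14, -0.004, -0.002]
ft_force: [0.3, -0.5, 0.4]
grip_width: 0.0855
grasp_force: 0.0
```

```bash
cat > bt.py <<'E'
from h import *
p,d=eyes.read_camera("wrist");c=eyes.camera_params("wrist");cv2.imwrite("pics/wb.png",p[:,:,::-1])
K,V=np.array(c["intrinsics"]),np.array(c["view"])
vv,uu=np.mgrid[0:480,0:640];P=np.stack([uu*d,vv*d,d],-1)@np.linalg.inv(K).T;P=(P-V[:3,3])@V[:3,:3]
for r in eyes.outline_of("wrist","dropper_bottle"):
    Q=P[r["pixels"]&(d>0)]
    if len(Q)<20: continue
    t=Q[Q[:,2]>.055];s=Q[(Q[:,2]>.008)&(Q[:,2]<.04)]
    print(round(r["conf"],2),r["pixel"],"zmax",Q[:,2].max(),"top centre",np.round(np.median(t,0)*1000,1) if len(t) else None,len(t),"side y range",np.round(np.percentile(s[:,1],[2,98])*1000,1) if len(s) else None,"side max x",np.round(np.percentile(s[:,0],97)*1000,1) if len(s) else None)
go(.4425,.1375,.029,0,1)
E
python3 bt.py
```

```text
0.62 [309.3, 217.2] zmax 0.06447545429065096 top centre [439.9 135.7  61.9] 426 side y range [122.9 148. ] side max x 452.5
0.36 [214.6, 47.3] zmax 0.1256850736339579 top centre [559.1 190.  100.2] 8752 side y range [167.4 197.7] side max x 574.8
t 23.7 pos [0.441  0.1345 0.1974] yaw -0.17 total pos units(tool) [ 0.033 -0.064  3.368] rot units [ 0.011  0.008 -0.03 ]
[0.03, -0.06, 3.37] [0.01, 0.01, -0.03]
```

Call:
jog_arm(plan=[{"delta_pos": [-0.02, -0.03, 0.3], "delta_rot": [0, 0, 0], "jaw": 1}, {"delta_pos": [0, 0, 0.6], "delta_rot": [0, 0, 0], "jaw": 1}, {"delta_pos": [0, 0, 0.7], "delta_rot": [0, 0, 0], "jaw": 1}, {"delta_pos": [0, 0, 0.7], "delta_rot": [0, 0, 0], "jaw": 1}, {"delta_pos": [0, 0, 0.6], "delta_rot": [0, 0, 0], "jaw": 1}, {"delta_pos": [0, 0, 0.35], "delta_rot": [0, 0, 0], "jaw": 0.8}, {"delta_pos": [0, 0, 0.1], "delta_rot": [0, 0, 0], "jaw": 0.6}, {"delta_pos": [0, 0, 0], "delta_rot": [0, 0, 0], "jaw": 0.5}, {"delta_pos": [0, 0, 0], "delta_rot": [0, 0, 0], "jaw": 0.5}])

```text
time_s: 24.6
ee_pos: [0.4411, 0.1377, 0.0313]
tool_rot: [-3.141, 0.001, -0.003]
ft_force: [0.2, -0.4, 0.5]
grip_width: 0.0426
grasp_force: 0.0
```

```bash
sed -i 's/pics\/wb/pics\/wb2/' bt.py; python3 bt.py
```

```text
0.79 [317.4, 324.1] zmax 0.06424223602492243 top centre [441.6 136.1  61.9] 2162 side y range [123.7 148.6] side max x 452.9
t 24.7 pos [0.4413 0.1379 0.0315] yaw -0.03 total pos units(tool) [0.024 0.009 0.051] rot units [-0.005 -0.028 -0.006]
[0.02, 0.01, 0.05] [-0.01, -0.03, -0.01]
```

Centred within 2 mm, so I'm closing and lifting a little.

Call:
jog_arm(plan=[{"delta_pos": [0, 0.03, 0.04], "delta_rot": [0, 0, 0], "jaw": 0.45}, {"delta_pos": [0, 0, 0], "delta_rot": [0, 0, 0], "jaw": 0.38}, {"delta_pos": [0, 0, 0], "delta_rot": [0, 0, 0], "jaw": 0.32}, {"delta_pos": [0, 0, 0], "delta_rot": [0, 0, 0], "jaw": 0.28}, {"delta_pos": [0, 0, 0], "delta_rot": [0, 0, 0], "jaw": 0.2}, {"delta_pos": [0, 0, 0], "delta_rot": [0, 0, 0], "jaw": 0.15}, {"delta_pos": [0, 0, 0], "delta_rot": [0, 0, 0], "jaw": 0.15}, {"delta_pos": [0, 0, 0], "delta_rot": [0, 0, 0], "jaw": 0.15}], squeeze=30)

```text
time_s: 25.5
ee_pos: [0.4403, 0.1363, 0.0286]
tool_rot: [3.141, -0.0, 0.001]
ft_force: [0.1, -1.7, 5.0]
grip_width: 0.0257
grasp_force: 29.6
```

```bash
python3 bt.py >/dev/null
python3 - <<'E'
from h import *
go(.560,-.240,.17,1,18)
E
```

```text
t 25.6 pos [0.4403 0.1362 0.0285] yaw -0.01 total pos units(tool) [ 2.397  7.524 -2.827] rot units [ 0.002 -0.004 -0.176]
[0.13, 0.42, -0.16] [0.0, -0.0, -0.01]
[0.13, 0.42, -0.16] [0.0, -0.0, -0.01]
[0.13, 0.42, -0.16] [0.0, -0.0, -0.01]
[0.13, 0.42, -0.16] [0.0, -0.0, -0.01]
[0.13, 0.42, -0.16] [0.0, -0.0, -0.01]
[0.13, 0.42, -0.16] [0.0, -0.0, -0.01]
[0.13, 0.42, -0.16] [0.0, -0.0, -0.01]
[0.13, 0.42, -0.16] [0.0, -0.0, -0.01]
[0.13, 0.42, -0.16] [0.0, -0.0, -0.01]
[0.13, 0.42, -0.16] [0.0, -0.0, -0.01]
[0.13, 0.42, -0.16] [0.0, -0.0, -0.01]
[0.13, 0.42, -0.16] [0.0, -0.0, -0.01]
[0.13, 0.42, -0.16] [0.0, -0.0, -0.01]
[0.13, 0.42, -0.16] [0.0, -0.0, -0.01]
[0.13, 0.42, -0.16] [0.0, -0.0, -0.01]
[0.13, 0.42, -0.16] [0.0, -0.0, -0.01]
[0.13, 0.42, -0.16] [0.0, -0.0, -0.01]
[0.13, 0.42, -0.16] [0.0, -0.0, -0.01]
```

Call:
jog_arm(plan=[{"delta_pos": [0, 0, -0.15], "delta_rot": [0, 0, 0], "jaw": 0.15}, {"delta_pos": [0, 0, -0.4], "delta_rot": [0, 0, 0], "jaw": 0.15}, {"delta_pos": [0, 0, -0.5], "delta_rot": [0, 0, 0], "jaw": 0.15}, {"delta_pos": [0, 0.1, -0.5], "delta_rot": [0, 0, 0], "jaw": 0.15}, {"delta_pos": [0.05, 0.3, -0.4], "delta_rot": [0, 0, -0.02], "jaw": 0.15}, {"delta_pos": [0.1, 0.5, -0.3], "delta_rot": [0, 0, -0.02], "jaw": 0.15}, {"delta_pos": [0.2, 0.6, -0.1], "delta_rot": [0, 0, -0.02], "jaw": 0.15}, {"delta_pos": [0.25, 0.65, 0], "delta_rot": [0, 0, -0.02], "jaw": 0.15}, {"delta_pos": [0.25, 0.65, 0], "delta_rot": [0, 0, -0.02], "jaw": 0.15}, {"delta_pos": [0.25, 0.65, 0], "delta_rot": [0, 0, -0.02], "jaw": 0.15}])

```text
time_s: 26.6
ee_pos: [0.4961, -0.037, 0.1459]
tool_rot: [-3.141, -0.019, -0.0]
ft_force: [-0.6, 0.1, -0.7]
grip_width: 0.0259
grasp_force: 29.7
```

Call:
jog_arm(plan=[{"delta_pos": [0.25, 0.65, 0], "delta_rot": [0, 0, -0.02], "jaw": 0.15}, {"delta_pos": [0.25, 0.65, 0], "delta_rot": [0, 0, -0.02], "jaw": 0.15}, {"delta_pos": [0.25, 0.65, 0], "delta_rot": [0, 0, -0.02], "jaw": 0.15}, {"delta_pos": [0.2, 0.65, 0.1], "delta_rot": [0, 0, 0], "jaw": 0.15}, {"delta_pos": [0.2, 0.6, 0.2], "delta_rot": [0, 0, 0], "jaw": 0.15}, {"delta_pos": [0.15, 0.5, 0.3], "delta_rot": [0, 0, 0], "jaw": 0.15}, {"delta_pos": [0.1, 0.35, 0.2], "delta_rot": [0, 0, 0], "jaw": 0.15}, {"delta_pos": [0.1, 0.2, 0.1], "delta_rot": [0, 0, 0], "jaw": 0.15}, {"delta_pos": [0, 0, 0], "delta_rot": [0, 0, 0], "jaw": 0.15}, {"delta_pos": [0, 0, 0], "delta_rot": [0, 0, 0], "jaw": 0.15}])

```text
time_s: 27.6
ee_pos: [0.5747, -0.2456, 0.1011]
tool_rot: [-3.14, -0.03, -0.001]
ft_force: [0.6, 0.2, 0.3]
grip_width: 0.0259
grasp_force: 29.7
```

```bash
sed -i 's/wb2/wb3/;s/go(.*/info("wrist","bottle_nest",.022,2);info("wrist","lens_nest",.016,1);go(.5595,-.2405,.036,1,1)/;s/t=Q\[Q\[:,2\]>.055\]/t=Q[Q[:,2]>Q[:,2].max()-.006]/' bt.py; python3 bt.py
```

```text
0.81 [314.5, 328.0] zmax 0.1365678737593255 top centre [ 575.5 -246.3  134.6] 2201 side y range [-267.9 -227.4] side max x 544.1
bottle_nest 0.75 [296. 246.] circ [ 561.7 -239.6   63.6] rect [ 563.6 -239.2] [88.  98.2] 1.1
lens_nest 0.9 [420. 328.] circ [ 516.  -323.1   30.8] rect [ 513.9 -323.2] [56.8 30.9] 89.1
t 27.8 pos [ 0.5749 -0.2457  0.1017] yaw 1.15 total pos units(tool) [-0.307 -0.109  1.315] rot units [-0.001 -0.012  0.026]
[-0.31, -0.11, 1.31] [-0.0, -0.01, 0.03]
```

Call:
jog_arm(plan=[{"delta_pos": [-0.16, -0.06, 0.1], "delta_rot": [0, 0, 0], "jaw": 0.15}, {"delta_pos": [-0.15, -0.05, 0.2], "delta_rot": [0, 0, 0], "jaw": 0.15}, {"delta_pos": [0, 0, 0.2], "delta_rot": [0, 0, 0], "jaw": 0.15}, {"delta_pos": [0, 0, 0.2], "delta_rot": [0, 0, 0], "jaw": 0.15}, {"delta_pos": [0, 0, 0], "delta_rot": [0, 0, 0], "jaw": 0.15}, {"delta_pos": [0, 0, 0], "delta_rot": [0, 0, 0], "jaw": 0.15}])

```text
time_s: 28.4
ee_pos: [0.559, -0.2419, 0.0655]
tool_rot: [-3.141, -0.028, 0.0]
ft_force: [0.7, 0.6, 0.0]
grip_width: 0.0258
grasp_force: 29.7
```

Run:
```python
from h import *
p,d=eyes.read_camera("wrist");c=eyes.camera_params("wrist");cv2.imwrite("pics/w13.png",p[:,:,::-1])
info("wrist","bottle_nest",.022,1)
K,V=np.array(c["intrinsics"]),np.array(c["view"])
vv,uu=np.mgrid[0:480,0:640];P=np.stack([uu*d,vv*d,d],-1)@np.linalg.inv(K).T;P=(P-V[:3,3])@V[:3,:3]
# bore bottom seen by depth below block top, near nest
Q=P[(d>0)&(abs(P[...,0]-.56)<.03)&(abs(P[...,1]+.24)<.03)&(P[...,2]<.0125)]*1000
print(len(Q),Q.min(0),Q.max(0))
B=P[(d>0)&(abs(P[...,0]-.56)<.05)&(abs(P[...,1]+.24)<.055)&(abs(P[...,2]-.022)<.004)]*1000
print("block",np.percentile(B,1,0),np.percentile(B,99,0))
go(.5597,-.2397,.038,1,1)
```

```text
bottle_nest 0.81 [305. 240.] circ [ 561.5 -240.    63.5] rect [ 563.  -239.8] [86.4 97.5] 1.0
1877 [ 547.00436125 -258.33465345    3.61406252] [ 576.03701601 -221.20793009   12.47458336]
block [ 524.74854922 -288.08205246   18.45322472] [ 602.56886056 -191.31813886   21.96290295]
t 28.5 pos [ 0.5595 -0.2421  0.0662] yaw 1.03 total pos units(tool) [ 0.004 -0.047  0.564] rot units [ 0.003 -0.012  0.005]
[0.0, -0.05, 0.56] [0.0, -0.01, 0.0]
```

Call:
jog_arm(plan=[{"delta_pos": [0, -0.04, 0.1], "delta_rot": [0, 0, 0], "jaw": 0.15}, {"delta_pos": [0, 0, 0.12], "delta_rot": [0, 0, 0], "jaw": 0.15}, {"delta_pos": [0, 0, 0.12], "delta_rot": [0, 0, 0], "jaw": 0.15}, {"delta_pos": [0, 0, 0.1], "delta_rot": [0, 0, 0], "jaw": 0.15}, {"delta_pos": [0, 0, 0.06], "delta_rot": [0, 0, 0], "jaw": 0.15}, {"delta_pos": [0, 0, 0.04], "delta_rot": [0, 0, 0], "jaw": 0.15}, {"delta_pos": [0, 0, 0], "delta_rot": [0, 0, 0], "jaw": 0.15}, {"delta_pos": [0, 0, 0], "delta_rot": [0, 0, 0], "jaw": 0.15}])

```text
time_s: 29.3
ee_pos: [0.5589, -0.24, 0.0389]
tool_rot: [3.141, 0.028, 0.001]
ft_force: [0.3, -0.1, -0.5]
grip_width: 0.0258
grasp_force: 29.7
```

Call:
jog_arm(plan=[{"delta_pos": [0, 0, 0.03], "delta_rot": [0, 0, 0], "jaw": 0.15}, {"delta_pos": [0, 0, 0.02], "delta_rot": [0, 0, 0], "jaw": 0.15}, {"delta_pos": [0, 0, 0], "delta_rot": [0, 0, 0], "jaw": 0.15}, {"delta_pos": [0, 0, 0], "delta_rot": [0, 0, 0], "jaw": 0.15}])

```text
time_s: 29.7
ee_pos: [0.5587, -0.24, 0.0363]
tool_rot: [3.141, 0.028, -0.0]
ft_force: [0.4, 0.4, 0.6]
grip_width: 0.0262
grasp_force: 29.7
```

Call:
jog_arm(plan=[{"delta_pos": [0, 0, 0.015], "delta_rot": [0, 0, 0], "jaw": 0.15}, {"delta_pos": [0, 0, 0.01], "delta_rot": [0, 0, 0], "jaw": 0.15}, {"delta_pos": [0, 0, 0], "delta_rot": [0, 0, 0], "jaw": 0.15}])

```text
time_s: 30.0
ee_pos: [0.559, -0.24, 0.0356]
tool_rot: [3.141, 0.028, 0.001]
ft_force: [-0.3, 0.1, 3.9]
grip_width: 0.0256
grasp_force: 30.0
```

Call:
jog_arm(plan=[{"delta_pos": [0, 0, 0], "delta_rot": [0, 0, 0], "jaw": 0.36}, {"delta_pos": [0, 0, 0], "delta_rot": [0, 0, 0], "jaw": 0.45}, {"delta_pos": [0, 0, 0], "delta_rot": [0, 0, 0], "jaw": 0.55}, {"delta_pos": [0, 0, 0], "delta_rot": [0, 0, 0], "jaw": 0.55}, {"delta_pos": [0, 0, -0.1], "delta_rot": [0, 0, 0], "jaw": 0.55}, {"delta_pos": [0, 0, -0.4], "delta_rot": [0, 0, 0], "jaw": 0.55}, {"delta_pos": [0, 0, -0.7], "delta_rot": [0, 0, 0], "jaw": 0.6}, {"delta_pos": [0, 0, -0.8], "delta_rot": [0, 0, 0], "jaw": 0.7}, {"delta_pos": [0, 0, -0.7], "delta_rot": [0, 0, 0], "jaw": 0.8}, {"delta_pos": [0, 0, -0.2], "delta_rot": [0, 0, 0], "jaw": 0.8}])

```text
time_s: 31.0
ee_pos: [0.5616, -0.2405, 0.1855]
tool_rot: [3.138, 0.028, 0.014]
ft_force: [0.2, -0.2, 0.0]
grip_width: 0.0682
grasp_force: 0.0
```

Call:
jog_arm(plan=[{"delta_pos": [0, 0, 0], "delta_rot": [0, 0, 0], "jaw": 0.8}, {"delta_pos": [0, 0, 0], "delta_rot": [0, 0, 0], "jaw": 0.8}])

```text
time_s: 31.2
ee_pos: [0.5578, -0.2398, 0.1787]
tool_rot: [-3.141, -0.028, 0.004]
ft_force: [0.1, 0.0, -0.9]
grip_width: 0.0681
grasp_force: 0.0
```

```bash
sed -i 's/wb3/wb4/;/^go\|^info/d' bt.py; python3 bt.py
python3 - <<'E'
from h import *
# lens in original top image: ring outline + handle by colour
z=np.load("pics/top0.npz");p,d=z["p"],z["d"];c=eyes.camera_params("top")
hsv=cv2.cvtColor(p,cv2.COLOR_RGB2HSV);m=np.zeros((480,640),bool);sub=(slice(195,245),slice(270,325))
m[sub]=p[sub].max(2)<70
N,L,S,C=cv2.connectedComponentsWithStats(m.astype(np.uint8));print([S[i].tolist() for i in range(1,N) if S[i,4]>30])
i=1+np.argmax(S[1:,4]);q=ray("top",contour(L==i),.010,c).astype(np.float32)*1000;print("handle",cv2.minAreaRect(q))
p,d=eyes.read_camera("top");
for r in eyes.outline_of("top","lens"):
    print(r["conf"],r["pixel"])
info("top","lens",.012)
E
```

```text
0.73 [303.3, 273.8] zmax 0.027434226264039678 top centre [ 455.  -248.3   22.2] 349 side y range [-288.3 -193.5] side max x 513.8
0.64 [314.3, 221.2] zmax 0.07006417941520499 top centre [ 558.1 -240.5   68. ] 497 side y range [-253.2 -228.1] side max x 570.5
[[278, 195, 35, 45, 281]]
handle ((562.9738159179688, 29.67325782775879), (100.77839660644531, 35.06102752685547), 41.20383834838867)
0.73 [282.5, 197.3]
lens 0.73 [282. 197.] circ [576.5  46.   70.4] rect [578.7  43.8] [138.9  47.2] 44.1
```

The bottle stands in its bore, top at about 70 mm, as expected. Next is the lens.

Run:
```python
from h import *
go(.574,.044,.17,42,10)
```

```text
t 31.45 pos [ 0.5579 -0.2397  0.1783] yaw 1.03 total pos units(tool) [ 0.425 -5.668  0.173] rot units [-0.023  0.023 -7.151]
[0.04, -0.57, 0.02] [-0.0, 0.0, -0.72]
[0.08, -0.56, 0.02] [-0.0, 0.0, -0.72]
[0.12, -0.55, 0.02] [-0.0, 0.0, -0.72]
[0.16, -0.54, 0.02] [-0.0, 0.0, -0.72]
[0.2, -0.53, 0.02] [-0.0, 0.0, -0.72]
[0.24, -0.52, 0.02] [-0.0, 0.0, -0.72]
[0.27, -0.5, 0.02] [-0.0, 0.0, -0.72]
[0.31, -0.48, 0.02] [-0.0, 0.0, -0.72]
[0.34, -0.45, 0.02] [-0.0, 0.0, -0.72]
[0.37, -0.43, 0.02] [-0.0, 0.0, -0.72]
```

Call:
jog_arm(plan=[{"delta_pos": [0.04, -0.57, 0.02], "delta_rot": [0, 0, -0.72], "jaw": 0.8}, {"delta_pos": [0.08, -0.56, 0.02], "delta_rot": [0, 0, -0.72], "jaw": 0.8}, {"delta_pos": [0.12, -0.55, 0.02], "delta_rot": [0, 0, -0.72], "jaw": 0.8}, {"delta_pos": [0.16, -0.54, 0.02], "delta_rot": [0, 0, -0.72], "jaw": 0.8}, {"delta_pos": [0.2, -0.53, 0.02], "delta_rot": [0, 0, -0.72], "jaw": 0.8}, {"delta_pos": [0.24, -0.52, 0.02], "delta_rot": [0, 0, -0.72], "jaw": 0.8}, {"delta_pos": [0.27, -0.5, 0.02], "delta_rot": [0, 0, -0.72], "jaw": 0.8}, {"delta_pos": [0.31, -0.48, 0.02], "delta_rot": [0, 0, -0.72], "jaw": 0.8}, {"delta_pos": [0.34, -0.45, 0.02], "delta_rot": [0, 0, -0.72], "jaw": 0.8}, {"delta_pos": [0.37, -0.43, 0.02], "delta_rot": [0, 0, -0.72], "jaw": 0.8}])

```text
time_s: 32.45
ee_pos: [0.5728, 0.0468, 0.1702]
tool_rot: [-2.926, -1.145, -0.001]
ft_force: [0.3, -0.2, -0.2]
grip_width: 0.0683
grasp_force: 0.0
```

Call:
jog_arm(plan=[{"delta_pos": [0, 0, 0], "delta_rot": [0, 0, 0], "jaw": 0.8}, {"delta_pos": [0, 0, 0], "delta_rot": [0, 0, 0], "jaw": 0.8}, {"delta_pos": [0, 0, 0], "delta_rot": [0, 0, 0], "jaw": 0.8}])

```text
time_s: 32.75
ee_pos: [0.5733, 0.0427, 0.1699]
tool_rot: [2.929, 1.133, -0.001]
ft_force: [-0.4, -0.2, 0.1]
grip_width: 0.0682
grasp_force: 0.0
```

```bash
cat > ln.py <<'E'
from h import *
import sys
zb=float(sys.argv[1]) # underside height of lens
p,d=eyes.read_camera("wrist");c=eyes.camera_params("wrist");cv2.imwrite(f"pics/ln_{sys.argv[2]}.png",p[:,:,::-1])
s=telemetry.read_state();print("t",s["time_s"],"tcp",np.round(s["ee_pos"]*1000,1))
for r in eyes.outline_of("wrist","lens")[:2]:
    k=contour(r["pixels"]);q=ray("wrist",k,zb+.009,c).astype(np.float32)*1000
    b=cv2.minAreaRect(q);print(round(r["conf"],2),np.round(r["pixel"]),"rect",np.round(b[0],1),np.round(b[1],1),round(b[2],1))
    if max(b[1])<90: continue
    pts=np.argwhere(r["pixels"])[:,::-1]; rgb=p[pts[:,1],pts[:,0]].astype(int)
    hd=pts[(rgb[:,0]-rgb[:,2]>12)&(rgb.max(1)<140)]
    h=ray("wrist",hd,zb+.011,c)*1000;mu=np.median(h,0)
    # robust line
    vx,vy,x0,y0=cv2.fitLine(h.astype(np.float32),cv2.DIST_HUBER,0,.01,.01).ravel()
    u=np.array([vx,vy]);u*=np.sign(u[0]);t=(h-[x0,y0])@u
    e=np.percentile(t,[1,99]);print("handle yaw",np.degrees(np.arctan2(u[1],u[0])),"ends",[x0,y0]+u*e[0],[x0,y0]+u*e[1],len(hd))
    # ring: blob points >15mm past handle end; circle fit of contour
    qq=ray("wrist",k,zb+.013,c)*1000;tt=(qq-[x0,y0])@u;qq=qq[tt>e[1]+22]
    if len(qq)>20:
        A=np.c_[2*qq,np.ones(len(qq))];f=np.linalg.lstsq(A,(qq**2).sum(1),rcond=None)[0]
        print("ring",f[:2],np.sqrt(f[2]+f[:2]@f[:2]));m=([x0,y0]+u*(e[0]-0));v=f[:2]-m
        y=np.degrees(np.arctan2(v[1],v[0]));w=v/np.hypot(*v);print("yaw end->ring",y,"len(118)",np.hypot(*v),"origin via ring",f[:2]-46*w,"via handle",m+72*w)
E
python3 ln.py 0 a
```

```text
t 32.8 tcp [573.4  42.1 169.9]
0.82 [308. 171.] rect [568.8  50.9] [142.   50.3] 27.4
handle yaw 37.195892 ends [517.44275677   3.44769443] [576.67150279  48.39807455] 1021
ring [609.87225531  72.48828841] 24.614522323957665
yaw end->ring 36.75804366927564 len(118) 115.36817506030062 origin via ring [573.01844419  44.96018266] via handle [575.12698287  46.5351643 ]
```

Run:
```python
from h import *
go(.5708,.0433,.011,36.9,1)
```

```text
t 32.85 pos [0.5734 0.0419 0.1699] yaw 42.17 total pos units(tool) [-0.017 -0.059  3.179] rot units [0.008 0.008 0.92 ]
[-0.02, -0.06, 3.18] [0.01, 0.01, 0.92]
```

Call:
jog_arm(plan=[{"delta_pos": [-0.02, -0.06, 0.3], "delta_rot": [0, 0, 0.46], "jaw": 0.8}, {"delta_pos": [0, 0, 0.5], "delta_rot": [0, 0, 0.46], "jaw": 0.8}, {"delta_pos": [0, 0, 0.6], "delta_rot": [0, 0, 0], "jaw": 0.7}, {"delta_pos": [0, 0, 0.6], "delta_rot": [0, 0, 0], "jaw": 0.6}, {"delta_pos": [0, 0, 0.4], "delta_rot": [0, 0, 0], "jaw": 0.6}, {"delta_pos": [0, 0, 0.2], "delta_rot": [0, 0, 0], "jaw": 0.6}, {"delta_pos": [0, 0, 0], "delta_rot": [0, 0, 0], "jaw": 0.6}, {"delta_pos": [0, 0, 0], "delta_rot": [0, 0, 0], "jaw": 0.6}, {"delta_pos": [0, 0, 0], "delta_rot": [0, 0, 0], "jaw": 0.6}])

```text
time_s: 33.75
ee_pos: [0.5719, 0.045, 0.0416]
tool_rot: [2.979, 0.996, 0.005]
ft_force: [-0.2, -0.4, -0.3]
grip_width: 0.0511
grasp_force: 0.0
```

```bash
python3 ln.py 0 b
python3 - <<'E'
from h import *
go(.5708,.0433,.011,36.9,1)
E
```

```text
t 33.8 tcp [571.8  45.   41.5]
0.82 [308. 203.] rect [568.5  52.1] [143.1  50.5] 27.4
handle yaw 37.050327 ends [517.47032391   3.99010098] [577.46479952  49.28186384] 2696
ring [609.94086415  73.6763912 ] 24.515073494139962
yaw end->ring 37.00187324080475 len(118) 115.78851348274793 origin via ring [573.20453579  45.99169905] via handle [574.97066394  47.3226626 ]
t 33.85 pos [0.5716 0.045  0.0413] yaw 37.0 total pos units(tool) [-0.035  0.016  0.607] rot units [ 0.015 -0.021  0.017]
[-0.04, 0.02, 0.61] [0.01, -0.02, 0.02]
```

Call:
jog_arm(plan=[{"delta_pos": [-0.02, 0, 0.25], "delta_rot": [0, 0, 0], "jaw": 0.6}, {"delta_pos": [0, 0, 0.25], "delta_rot": [0, 0, 0], "jaw": 0.5}, {"delta_pos": [0, 0, 0.11], "delta_rot": [0, 0, 0], "jaw": 0.4}, {"delta_pos": [0, 0, 0], "delta_rot": [0, 0, 0], "jaw": 0.3}, {"delta_pos": [0, 0, 0], "delta_rot": [0, 0, 0], "jaw": 0.22}, {"delta_pos": [0, 0, 0], "delta_rot": [0, 0, 0], "jaw": 0.15}, {"delta_pos": [0, 0, 0], "delta_rot": [0, 0, 0], "jaw": 0.05}, {"delta_pos": [0, 0, 0], "delta_rot": [0, 0, 0], "jaw": 0.05}, {"delta_pos": [0, 0, 0], "delta_rot": [0, 0, 0], "jaw": 0.05}], squeeze=35)

```text
time_s: 34.75
ee_pos: [0.5697, 0.0442, 0.0095]
tool_rot: [2.979, 0.997, -0.0]
ft_force: [0.3, -0.4, -0.2]
grip_width: 0.0115
grasp_force: 34.1
```

Call:
jog_arm(plan=[{"delta_pos": [0, 0, -0.1], "delta_rot": [0, 0, 0], "jaw": 0.05}, {"delta_pos": [0, 0, -0.3], "delta_rot": [0, 0, 0], "jaw": 0.05}, {"delta_pos": [0, 0, -0.5], "delta_rot": [0, 0, 0], "jaw": 0.05}, {"delta_pos": [0, 0, -0.6], "delta_rot": [0, 0, 0], "jaw": 0.05}, {"delta_pos": [0, 0, -0.6], "delta_rot": [0, 0, 0], "jaw": 0.05}, {"delta_pos": [0, 0, -0.4], "delta_rot": [0, 0, 0], "jaw": 0.05}, {"delta_pos": [0, 0, -0.1], "delta_rot": [0, 0, 0], "jaw": 0.05}, {"delta_pos": [0, 0, 0], "delta_rot": [0, 0, 0], "jaw": 0.05}, {"delta_pos": [0, 0, 0], "delta_rot": [0, 0, 0], "jaw": 0.05}])

```text
time_s: 35.65
ee_pos: [0.569, 0.0439, 0.1387]
tool_rot: [-2.979, -0.997, 0.003]
ft_force: [-0.6, -0.5, -1.0]
grip_width: 0.0117
grasp_force: 34.1
```

```bash
python3 ln.py 0.13 c
python3 - <<'E'
from h import *
go(.4372,-.3215,.13,1,18)
E
```

```text
t 35.7 tcp [568.7  43.9 138.2]
0.74 [311. 209.] rect [574.1  55.9] [127.2  50. ] 26.4
handle yaw 36.978077 ends [528.34212171  12.67728533] [577.42616055  49.63532995] 3246
ring [609.38658057  73.47466588] 24.078796342456478
yaw end->ring 36.87624801671832 len(118) 101.3139960395659 origin via ring [572.58963984  45.87058733] via handle [585.93733329  55.88366915]
0.37 [79. 96.] rect [589.2 155.7] [43.9 61.8] 21.7
t 35.75 pos [0.5687 0.0439 0.138 ] yaw 37.01 total pos units(tool) [-6.499  4.253  0.171] rot units [-0.007  0.03   6.285]
[-0.36, 0.24, 0.01] [-0.0, 0.0, 0.35]
[-0.35, 0.25, 0.01] [-0.0, 0.0, 0.35]
[-0.34, 0.26, 0.01] [-0.0, 0.0, 0.35]
[-0.33, 0.27, 0.01] [-0.0, 0.0, 0.35]
[-0.32, 0.28, 0.01] [-0.0, 0.0, 0.35]
[-0.31, 0.3, 0.01] [-0.0, 0.0, 0.35]
[-0.3, 0.31, 0.01] [-0.0, 0.0, 0.35]
[-0.29, 0.32, 0.01] [-0.0, 0.0, 0.35]
[-0.28, 0.33, 0.01] [-0.0, 0.0, 0.35]
[-0.27, 0.34, 0.01] [-0.0, 0.0, 0.35]
[-0.26, 0.35, 0.01] [-0.0, 0.0, 0.35]
[-0.25, 0.35, 0.01] [-0.0, 0.0, 0.35]
[-0.23, 0.36, 0.01] [-0.0, 0.0, 0.35]
[-0.22, 0.37, 0.01] [-0.0, 0.0, 0.35]
[-0.21, 0.38, 0.01] [-0.0, 0.0, 0.35]
[-0.19, 0.39, 0.01] [-0.0, 0.0, 0.35]
[-0.18, 0.39, 0.01] [-0.0, 0.0, 0.35]
[-0.17, 0.4, 0.01] [-0.0, 0.0, 0.35]
```

Call:
jog_arm(plan=[{"delta_pos": [-0.36, 0.24, 0], "delta_rot": [0, 0, 0.35], "jaw": 0.05}, {"delta_pos": [-0.35, 0.25, 0], "delta_rot": [0, 0, 0.35], "jaw": 0.05}, {"delta_pos": [-0.34, 0.26, 0], "delta_rot": [0, 0, 0.35], "jaw": 0.05}, {"delta_pos": [-0.33, 0.27, 0], "delta_rot": [0, 0, 0.35], "jaw": 0.05}, {"delta_pos": [-0.32, 0.28, 0], "delta_rot": [0, 0, 0.35], "jaw": 0.05}, {"delta_pos": [-0.31, 0.3, 0], "delta_rot": [0, 0, 0.35], "jaw": 0.05}, {"delta_pos": [-0.3, 0.31, 0], "delta_rot": [0, 0, 0.35], "jaw": 0.05}, {"delta_pos": [-0.29, 0.32, 0], "delta_rot": [0, 0, 0.35], "jaw": 0.05}, {"delta_pos": [-0.28, 0.33, 0], "delta_rot": [0, 0, 0.35], "jaw": 0.05}, {"delta_pos": [-0.27, 0.34, 0], "delta_rot": [0, 0, 0.35], "jaw": 0.05}])

```text
time_s: 36.75
ee_pos: [0.4972, -0.1593, 0.1383]
tool_rot: [-3.106, -0.461, 0.003]
ft_force: [-0.0, -0.1, -0.4]
grip_width: 0.012
grasp_force: 34.1
```

Call:
jog_arm(plan=[{"delta_pos": [-0.26, 0.35, 0], "delta_rot": [0, 0, 0.35], "jaw": 0.05}, {"delta_pos": [-0.25, 0.35, 0], "delta_rot": [0, 0, 0.35], "jaw": 0.05}, {"delta_pos": [-0.23, 0.36, 0], "delta_rot": [0, 0, 0.35], "jaw": 0.05}, {"delta_pos": [-0.22, 0.37, 0], "delta_rot": [0, 0, 0.35], "jaw": 0.05}, {"delta_pos": [-0.21, 0.38, 0], "delta_rot": [0, 0, 0.35], "jaw": 0.05}, {"delta_pos": [-0.19, 0.39, 0], "delta_rot": [0, 0, 0.35], "jaw": 0.05}, {"delta_pos": [-0.18, 0.39, 0], "delta_rot": [0, 0, 0.35], "jaw": 0.05}, {"delta_pos": [-0.17, 0.4, 0], "delta_rot": [0, 0, 0.35], "jaw": 0.05}, {"delta_pos": [0, 0, 0], "delta_rot": [0, 0, 0], "jaw": 0.05}, {"delta_pos": [0, 0, 0], "delta_rot": [0, 0, 0], "jaw": 0.05}])

```text
time_s: 37.75
ee_pos: [0.4394, -0.3218, 0.1394]
tool_rot: [-3.141, -0.022, -0.0]
ft_force: [-0.2, 1.1, -0.9]
grip_width: 0.0122
grasp_force: 34.2
```

```bash
python3 ln.py 0.128 d
python3 - <<'E'
from h import *
info("wrist","lens_nest",.016,2)
# dark print ring of nest may be hidden; print nest box
go(.4370,-.3217,.06,1,1)
E
```

```text
t 37.8 tcp [ 440.1 -320.6  139.5]
0.82 [313. 210.] rect [ 450.8 -328.7] [130.1  51.3] 11.5
handle yaw 0.8139854 ends [ 386.42446174 -322.13859524] [ 451.06495463 -321.22020367] 3399
ring [ 489.98416855 -320.79536989] 24.888969463853876
yaw end->ring 0.7431155467280246 len(118) 103.56841762976168 origin via ring [ 443.98803747 -321.39196456] via handle [ 458.41840604 -321.20479488]
lens_nest 0.85 [320. 261.] circ [ 512.4 -320.1   31.5] rect [ 513.  -320.1] [20.  60.5] 1.0
t 37.9 pos [ 0.4405 -0.3198  0.1396] yaw 1.04 total pos units(tool) [-0.071  0.038  1.592] rot units [-0.009 -0.005  0.008]
[-0.07, 0.04, 1.59] [-0.01, -0.01, 0.01]
```

Call:
jog_arm(plan=[{"delta_pos": [-0.04, 0.02, 0.2], "delta_rot": [0, 0, 0], "jaw": 0.05}, {"delta_pos": [-0.03, 0.01, 0.4], "delta_rot": [0, 0, 0], "jaw": 0.05}, {"delta_pos": [0, 0, 0.45], "delta_rot": [0, 0, 0], "jaw": 0.05}, {"delta_pos": [0, 0, 0.35], "delta_rot": [0, 0, 0], "jaw": 0.05}, {"delta_pos": [0, 0, 0.2], "delta_rot": [0, 0, 0], "jaw": 0.05}, {"delta_pos": [0, 0, 0], "delta_rot": [0, 0, 0], "jaw": 0.05}, {"delta_pos": [0, 0, 0], "delta_rot": [0, 0, 0], "jaw": 0.05}, {"delta_pos": [0, 0, 0], "delta_rot": [0, 0, 0], "jaw": 0.05}, {"delta_pos": [0, 0, 0], "delta_rot": [0, 0, 0], "jaw": 0.05}])

```text
time_s: 38.8
ee_pos: [0.437, -0.3233, 0.0606]
tool_rot: [3.14, 0.025, 0.003]
ft_force: [0.2, -0.0, -1.5]
grip_width: 0.0122
grasp_force: 34.2
```

```bash
python3 ln.py 0.049 e
python3 - <<'E'
from h import *
info("wrist","lens_nest",.016,1)
go(.4372,-.3213,.028,1,1)
E
```

```text
t 38.85 tcp [ 436.8 -323.2   60.5]
0.9 [310. 210.] rect [ 447.4 -331.6] [129.9  51.3] 11.8
handle yaw 0.8909119 ends [ 383.30862994 -324.80448457] [ 447.87573763 -323.80042732] 3440
ring [ 486.78128223 -323.41954659] 24.793496127452467
yaw end->ring 0.766834145127538 len(118) 103.48192028624464 origin via ring [ 440.78540206 -324.03518212] via handle [ 455.30218151 -323.84088113]
lens_nest 0.68 [292. 131.] circ [ 505.5 -321.7   33.6] rect [ 506.2 -321.7] [31.3 60.7] 0.9
t 38.95 pos [ 0.4365 -0.3231  0.0601] yaw 0.9 total pos units(tool) [ 0.013 -0.037  0.643] rot units [ 0.008 -0.009 -0.017]
[0.01, -0.04, 0.64] [0.01, -0.01, -0.02]
```

View pics/ln_e.png

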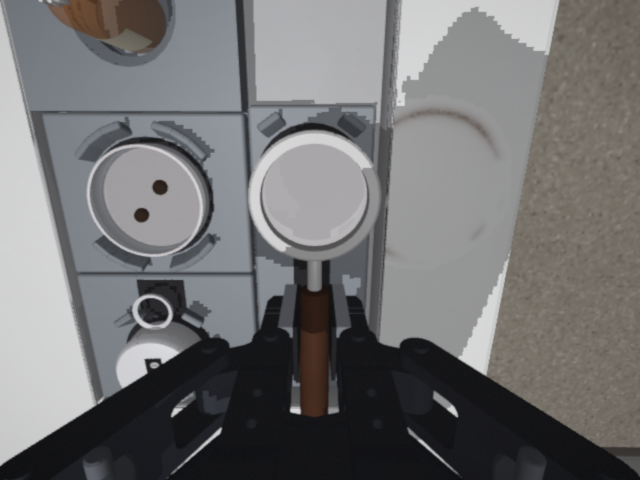

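The lens hangs over its nest: ring at (315,192) between the ribs at (270,122) and (352,122). The dish, counter and bottle are all seated. I'm lowering the lens.

Call:
jog_arm(plan=[{"delta_pos": [0.01, -0.03, 0.12], "delta_rot": [0, 0, 0], "jaw": 0.05}, {"delta_pos": [0, 0, 0.15], "delta_rot": [0, 0, 0], "jaw": 0.05}, {"delta_pos": [0, 0, 0.15], "delta_rot": [0, 0, 0], "jaw": 0.05}, {"delta_pos": [0, 0, 0.12], "delta_rot": [0, 0, 0], "jaw": 0.05}, {"delta_pos": [0, 0, 0.07], "delta_rot": [0, 0, 0], "jaw": 0.05}, {"delta_pos": [0, 0, 0.03], "delta_rot": [0, 0, 0], "jaw": 0.05}, {"delta_pos": [0, 0, 0], "delta_rot": [0, 0, 0], "jaw": 0.05}, {"delta_pos": [0, 0, 0], "delta_rot": [0, 0, 0], "jaw": 0.05}])

```text
time_s: 39.75
ee_pos: [0.4369, -0.3215, 0.0278]
tool_rot: [3.141, 0.025, 0.001]
ft_force: [0.4, -0.5, -0.5]
grip_width: 0.0119
grasp_force: 34.2
```

Call:
jog_arm(plan=[{"delta_pos": [0, 0, 0.02], "delta_rot": [0, 0, 0], "jaw": 0.05}, {"delta_pos": [0, 0, 0.02], "delta_rot": [0, 0, 0], "jaw": 0.05}, {"delta_pos": [0, 0, 0.01], "delta_rot": [0, 0, 0], "jaw": 0.05}, {"delta_pos": [0, 0, 0], "delta_rot": [0, 0, 0], "jaw": 0.05}])

```text
time_s: 40.15
ee_pos: [0.4367, -0.3214, 0.0252]
tool_rot: [3.141, 0.025, 0.0]
ft_force: [-0.2, -0.0, 1.1]
grip_width: 0.012
grasp_force: 34.4
```

Call:
jog_arm(plan=[{"delta_pos": [0, 0, 0.015], "delta_rot": [0, 0, 0], "jaw": 0.05}, {"delta_pos": [0, 0, 0], "delta_rot": [0, 0, 0], "jaw": 0.05}, {"delta_pos": [0, 0, 0], "delta_rot": [0, 0, 0], "jaw": 0.05}])

```text
time_s: 40.45
ee_pos: [0.4367, -0.3214, 0.0251]
tool_rot: [3.141, 0.025, -0.0]
ft_force: [-2.5, 0.5, 5.9]
grip_width: 0.0119
grasp_force: 34.8
```

Call:
jog_arm(plan=[{"delta_pos": [0, 0, 0], "delta_rot": [0, 0, 0], "jaw": 0.2}, {"delta_pos": [0, 0, 0], "delta_rot": [0, 0, 0], "jaw": 0.26}, {"delta_pos": [0, 0, 0], "delta_rot": [0, 0, 0], "jaw": 0.3}, {"delta_pos": [0, 0, 0], "delta_rot": [0, 0, 0], "jaw": 0.3}, {"delta_pos": [0, 0, -0.1], "delta_rot": [0, 0, 0], "jaw": 0.3}, {"delta_pos": [0, 0, -0.4], "delta_rot": [0, 0, 0], "jaw": 0.3}, {"delta_pos": [0, 0, -0.7], "delta_rot": [0, 0, 0], "jaw": 0.3}, {"delta_pos": [0, 0, -0.8], "delta_rot": [0, 0, 0], "jaw": 0.5}, {"delta_pos": [0, 0, -0.7], "delta_rot": [0, 0, 0], "jaw": 0.5}, {"delta_pos": [0, 0, -0.3], "delta_rot": [0, 0, 0], "jaw": 0.5}])

```text
time_s: 41.45
ee_pos: [0.4388, -0.3222, 0.1788]
tool_rot: [3.137, 0.025, 0.009]
ft_force: [0.2, 0.3, -0.2]
grip_width: 0.043
grasp_force: 0.0
```

Call:
jog_arm(plan=[{"delta_pos": [0, 0, 0], "delta_rot": [0, 0, 0], "jaw": 0.5}, {"delta_pos": [0, 0, 0], "delta_rot": [0, 0, 0], "jaw": 0.5}, {"delta_pos": [0, 0, 0], "delta_rot": [0, 0, 0], "jaw": 0.5}])

```text
time_s: 41.75
ee_pos: [0.4356, -0.3207, 0.1726]
tool_rot: [-3.14, -0.025, 0.004]
ft_force: [-0.3, -0.1, -0.9]
grip_width: 0.0427
grasp_force: 0.0
```

```bash
python3 ln.py 0.016 f
python3 - <<'E'
from h import *
info("wrist","lens_nest",.016,1)
p,d=eyes.read_camera("wrist");c=eyes.camera_params("wrist")
K,V=np.array(c["intrinsics"]),np.array(c["view"])
vv,uu=np.mgrid[0:480,0:640];P=np.stack([uu*d,vv*d,d],-1)@np.linalg.inv(K).T;P=(P-V[:3,3])@V[:3,:3]
def top(x,y,r):
    m=(d>0)&(np.hypot(P[...,0]-x,P[...,1]-y)<r);return np.round(np.percentile(P[m][:,2],[5,50,95])*1000,1) if m.any() else None
for n,a in dict(lens_centre=(.487,-.321,.012),ring_far=(.509,-.321,.004),ring_L=(.487,-.2985,.003),ring_R=(.487,-.3435,.003),handle_mid=(.41,-.322,.004),handle_end=(.375,-.322,.004),dish=(.476,-.2415,.015),dish_rimN=(.502,-.241,.003),dish_rimL=(.476,-.215,.003),dish_rimR=(.476,-.268,.003),counter=(.384,-.24,.01),counterN=(.398,-.24,.004),loop=(.418,-.24,.012)).items(): print(n,top(*a))
E
```

```text
t 41.8 tcp [ 435.6 -320.7  172.5]
0.88 [312. 168.] rect [ 441. -330.] [141.3  50. ] 10.3
handle yaw 0.89686346 ends [ 371.25530612 -323.07387202] [ 446.3843087  -321.89776509] 1304
ring [ 486.44352612 -321.78545782] 24.28559182242925
yaw end->ring 0.6408434638020337 len(118) 115.19542542067146 origin via ring [ 440.4464034 -322.2999492] via handle [ 443.25080256 -322.26858116]
lens_nest 0.82 [321. 216.] circ [ 441.4 -322.6   85.7] rect [ 441.4 -323. ] [161.6  61.2] 0.8
lens_centre [21.7 22.9 24.1]
ring_far [14.6 27.8 29.4]
ring_L [23.9 28.3 28.9]
ring_R [21.6 28.  29.5]
handle_mid [26.  27.5 28.8]
handle_end [25.9 27.6 28.9]
dish [14.6 15.9 19.8]
dish_rimN [14.6 16.3 27.1]
dish_rimL [15.6 21.7 26.8]
dish_rimR [14.7 19.4 27. ]
counter [34.7 35.8 36.8]
counterN [34.4 35.4 36.5]
loop [13.7 15.  25.3]
```

Every height and position matches a fully seated part, and the gripper is clear, so I'm handing in.

```bash
python3 -c "
from plant import env
print(env.hand_in())"
```

```text
the job is handed in; nothing more can be done
None
```

I lowered the small dish, counter, dropper bottle and lens into their nests in that order. My last camera readings show each seated; I handed the job in at about 42 s, left the look-alikes alone, and the hand-in returned no verdict.

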